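# Hang the pocket rack on the slotted upright and load it

## Robot

A 6-joint arm with a two-finger parallel gripper is mounted at the origin on the work surface. World frame = base frame: x ahead of the robot, y to its left, z up, the work surface at z = 0. Lengths are in m, angles in degrees, forces in N, time in s.
With the tool pointing down it reaches from about 0.35 to 0.875 m from the base axis. Payload 4.2 kg.
Tool frame: the origin (TCP) lies at the very end of the fingers, on their centre line; the grasp point (between the pads) lies 19 mm behind it; z points along the fingers, y is the line along which they close (so a half turn about z gives the same grasp; the last joint's range is limited). The gripper opens to 87 mm and grips with 3 to 60 N. Pads are 19 mm wide; open, the fingers measure 117 mm over their backs; the gripper's body (75 mm by 190 mm) begins 51 mm behind the grasp point.
Start: joints at [90.218, 22.042, 0.453, 0, -68.411, -14.817], TCP at [0.158, 0.605, 0.223] pointing down, gripper open.
Joint ranges: [-179.83, 179.83], [-69.29, 118.12], [-61.27, 80.66], [-181.25, 117.63], [-171.15, -9.14], [-177.46, 177.46]. Speed limits (degrees/s): [159.86, 159.86, 180, 180, 180, 180].

## Interface

Orientations are given as a 3x3 rotation matrix whose columns are the frame's x, y, z axes.
In Python, from station import monitor, cams, ticket gives the robot as it stands.
- The arm moves only by the tool drive_tool, never from a script. Its argument "moves" is a list of rows, each an object with "delta_pos": the shift along the tool's x, y, z in mm, a list of three; "turn": the turn about the tool's z in rad; "claw": the opening, from 0 (shut) to 1 (fully open). A call has 1 to 12 rows; each row shifts and turns the commanded pose from where the row before left it, along the tool's axes as they then stand; what a row does not reach is not made up. A row lasts 1/8 s, in which the tool goes at most 62.5 mm and 10.7 degrees, less where a joint would pass 70% of its speed; a pose out of reach is approached as far as the arm can. A call is refused whole if a number of a shift passes 62.5 or a number of a turn 0.188, either way. A call with a gripper value outside its range is refused whole. The fingers move at their own pace and stop on an object; the grip force is fixed at half the most. Time passes only in rows, so rows that do not move let the fingers close. It gives the time, the measured TCP pose, the force, the opening and the grip force at its end, in the units of the state.
- monitor.sense(): the state, without advancing time (a new reading comes with each control period).
- cams.capture(name): name is "side" or "top"; returns a dict with "color" (400x640x3 uint8, red, green, blue), "range_z" (400x640 float32, m along the optical axis (not along the pixel's ray), 0 where there is no reading), "vertical_fov" (degrees; the focal length in pixels is half the picture's height over the tangent of half this angle, whatever the lens; pixels are square), "cx", "cy" (the principal point, pixels), "dist" ([k1, k2, p1, p2, k3] as OpenCV has them; the pictures are not rectified), "extrinsics" (4x4, takes a point from camera to world coordinates). Camera axes: x right, y down, z forward; pixel columns grow to the right and rows downward; lengths in m; the calibration is good to about 2 mm. A picture is of the moment at which its call begins.
- ticket.finish_job(): hands the job in; it is judged then, once.
The state is a dict: "time_s": time; "joints": joint angles; "joint_velocities": joint speeds; "effort": joint torques, N m; "tcp_pos": TCP position; "ee_rot": TCP orientation; "wrist_force": force on the tool from outside, world axes, zero at the start; "moment": the same for the moment, N m; "gripper_width": opening from 0.0 (shut) to 1.0 (fully open); "gripper_force": force on a finger pad.
Only numpy, scipy, OpenCV 4.12 (cv2) and the standard library are available. Lean on these libraries where they do the work, as an engineer would, in place of code of your own. Each camera call takes 0.05 s, during which the arm holds its last target. There are 200 camera calls.

## Task

The pocket rack is sandwiched between the steel drip tray and the strainer basket: lift the basket off, take the rack out, hook its two arms into the upper pair of slots of the upright and press it down until it locks under the sprung catch. Then put what there is of the four toiletries upright into the rack's pockets, strictly in this order: the wooden nailbrush into the first pocket from the left (as the robot sees it), the square flask into the second, the round tube into the third and the tall bottle into the fourth, leaving the pocket of a missing thing empty. The basket must end upright on the drip tray again, and the denture bath, the soap dish and the comb must be left where they are.

Things in the scene. Friction and masses are not known exactly. Their poses are not given: they have to be found in the camera images.
- upright: Fixed aluminium slotted upright: plate 170 mm wide, 158 high, 6 thick on a foot 8 mm high (70 x 210 mm, 1 mm proud in front). Origin on the work surface at the middle of the front face; x through the plate, away from the robot, y to the robot's left, z up. Four slots 20 mm wide at y = +60 and -60: upper pair z = 110 to 148, lower pair z = 48 to 86. Open behind the plate for 25 mm and more.
- seat (a point): Point in the upright's frame, x = -53.5, y = 0, z = 70 mm, same axes: where the rack's origin lies when it hangs locked in the upper slots, its axes parallel to the upright's. Loaded, the rack sags forward by a degree or two.
- slot_l (a point): Middle of the lower edge of the upper left slot, on the front face: upright frame x = 0, y = +60, z = 110 mm. When locked the left hook's bar rests on this edge with its lip behind the plate.
- slot_r (a point): The same for the upper right slot, y = -60 mm.
- catch (a joint): Sprung catch in the upright: free-running steel roller of 6 mm radius, 30 long, along y at y = 0, z = 83 mm, 3 mm proud of the front face. Value 0 = fully out, up to 0.006 m pushed in; spring 5 N at rest, 7.4 N at 3 mm. The rack's lock bar is pressed down past it (about 8 to 18 N besides the rack's weight); it then springs out above the bar (value 0) and locks it.
- rack: Loose white pocket rack, 0.24 to 0.38 kg. Origin under the centre of the pocket box; x to the rear (hooks), z up. Box 52 (x) x 198 (y) x 55 mm high, floor 4, walls 5 mm, open top. Full-height partitions at y = +49.5, -49.5 (5 mm thick) and y = 0 (10 mm). Behind it two steel arms, 12 mm wide, 55 high, at y = +60, -60, reach to x = 52 and end in hooks; 1.5 mm bumpers at their feet.
- rack_grip (a point): Top of the rack's middle partition: rack frame x = 0, y = 0, z = 55 mm. The 10 mm partition, 42 mm long in x, is a good grip: fingers close along the rack's y, one in each of the pockets beside it, tips about 26 mm above the underside.
- hook_l (a point): Left hook, at the underside of its bar where it leaves the arm: rack frame x = 52, y = +60, z = 40 mm. The bar (12 mm wide, z = 40 to 48) runs on to x = 66; a lip 6 mm thick hangs from its end down to z = 20, its inner face slanting from x = 60 (top) to 62. To hook: bring the rack in about 25 mm (22 to 29) above its locked height, push rearward until the bumpers touch the plate, lower.
- hook_r (a point): The same for the right hook, y = -60 mm.
- lock_bar (a point): Middle of the rack's lock bar, 6 mm round, along y between the arms: rack frame x = 50.5, y = 0, z = 5 mm. While lowering the hooked rack it meets the catch about 14 mm above the locked height (lips then 6 mm behind the slot edge) and must be pressed past it.
- ledge (a point): Middle of the top of the steel press ledge between the arms: rack frame x = 38, y = 0, z = 55 mm. Ledge 24 (x) x 108 mm (y); press down here with closed fingertips to lock.
- pocket1 (a point): Centre of the floor of the first pocket from the left: rack frame x = 0, y = +73, z = 4 mm. Axes as the rack. Pocket 42 x 42 mm inside, 51 mm deep.
- pocket2 (a point): The same for the second pocket, y = +26 mm.
- pocket3 (a point): The same for the third pocket, y = -26 mm.
- pocket4 (a point): The same for the fourth pocket (rightmost), y = -73 mm.
- tray: Loose stainless steel drip tray, 160 (x) x 240 (y) mm, floor 4 mm thick with a rim 12 mm high and 4 mm thick, 0.7 kg. Origin at the centre of its underside. At the start the rack stands in it, pockets up, hooks towards +x.
- basket: Loose white strainer basket, 70 (x) x 130 (y) mm, walls 30 mm high, with an arched handle: a bar 10 x 10 mm running along y over the middle, centred at z = 67 mm (top at 72), carried at both ends. Origin at the centre of its underside. 0.12 kg. At the start it stands on top of the rack, across the pockets.
- nailbrush: Wooden nailbrush standing on its end, 34 (x) x 32 (y) x 95 mm high, pale wood block with a pale bristle pad on its +x side (the bristle pad is 83 mm high and is solid). Origin at the centre of its underside. May be absent.
- flask: Square amber flask, 34 x 34 mm and 88 mm high, with a black round cap of 26 mm diameter on top up to 108 mm. Origin at the centre of its underside. May be absent.
- tube: Plain round white tablet tube with an aluminium cap, 34 mm diameter, 120 mm high. Origin at the centre of its underside. May be absent.
- bottle: Tall round green bottle, 34 mm diameter up to 112 mm, then a shoulder to 122 mm and a white cap of 20 mm diameter up to 138 mm. Origin at the centre of its underside. May be absent.
- denture_bath: Bystander: clear open box, 90 x 110 x 65 mm. Origin at the centre of its underside.
- soap_dish: Bystander: steel soap dish with a bar of soap, 80 x 115 x 25 mm. Origin at the centre of its underside.
- comb: Bystander: flat grey comb, 170 mm long (y), 33 mm wide, 6 mm thick. Origin at the centre of its underside.
There are look-alikes about, which are no part of the job. Leave any red look-alike of the basket alone.

How it is judged:
By the outcome, as a careful person would: the job done as asked, in the order asked, and still so for the second after the job is handed in, with the robot touching nothing.
Of nailbrush, flask, tube, bottle only 2 to 4 are there at a start; the rules pass over those that are not, and their reading is None.
At some moment in a run one of basket, tray may be knocked a few centimetres aside while the robot is not near it.
It also fails if it takes over 210 s, if anything falls off the work surface, if the arm or the gripper's body presses on something with over 40 N, if the wrist force passes 120 N, or if a joint passes its speed limit or range.

## Working session

There is one attempt and no reset: what is moved stays moved. The work goes in short steps, Python scripts to look and compute and a tool call to move; the robot and the scene stay as the last step left them, time stands still between calls to the robot, and variables do not carry over. Pictures are saved under pics/ and viewed, at most 14 in all, crops included, and the job is handed in when it is done.

Besides the shell and the picture viewer there is one more tool, called after ">>>" as name(argument=value, ...), one argument or row to a line, values as JSON. drive_tool: Moves the arm, as the interface text tells. Its arguments: {"type":"object","properties":{"moves":{"type":"array","items":{"type":"object","properties":{"delta_pos":{"type":"array","items":{"type":"number"}},"turn":{"type":"number"},"claw":{"type":"number"}}}}},"required":["moves"]}

```bash
ls; mkdir -p pics
python3 - <<'E'
from station import monitor, cams
import numpy as np, cv2
s=monitor.sense(); print({k:np.round(v,3).tolist() for k,v in s.items()})
for n in("top","side"):
    c=cams.capture(n); cv2.imwrite(f"pics/{n}0.png",c["color"][:,:,::-1]); print(n,c["vertical_fov"],c["cx"],c["cy"],c["dist"],np.round(c["extrinsics"],3).tolist())
E
```

```text
pics
{'time_s': 0.0, 'joints': [90.219, 22.093, 0.38, -0.029, -68.411, -14.816], 'joint_velocities': [0.049, -0.095, -0.019, -0.064, -0.106, -0.019], 'effort': [0.001, -39.067, 18.741, 4.22, 0.011, -0.0], 'tcp_pos': [0.157, 0.604, 0.221], 'ee_rot': [[0.968, -0.252, -0.0], [-0.252, -0.968, -0.002], [0.0, 0.002, -1.0]], 'wrist_force': [-1.121, -0.6, -0.239], 'moment': [0.001, 0.033, -0.032], 'gripper_force': 0.0, 'gripper_width': 0.996}
top 45.21428391259476 318.03704901490613 200.75005663370385 [0.04938682 0.         0.         0.         0.        ] [[0.013, -0.989, 0.149, 0.264], [-1.0, -0.016, -0.018, 0.022], [0.02, -0.149, -0.989, 1.43], [0.0, 0.0, 0.0, 1.0]]
side 54.1402829312909 322.9388060330908 201.50507013300552 [-0.03958902  0.          0.          0.          0.        ] [[0.776, -0.47, 0.421, 0.009], [-0.63, -0.592, 0.503, -0.565], [0.013, -0.655, -0.755, 0.948], [0.0, 0.0, 0.0, 1.0]]
```

View pics/top0.png

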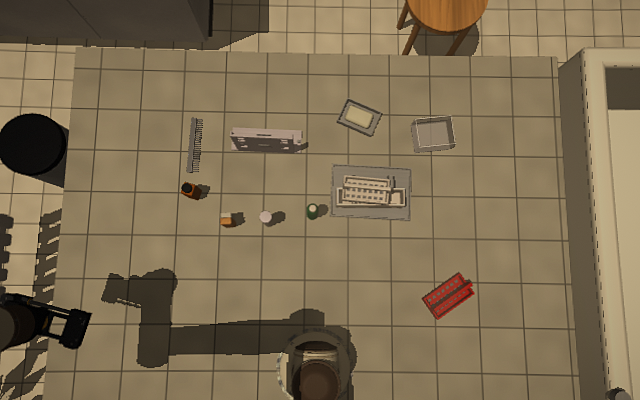

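View pics/side0.png

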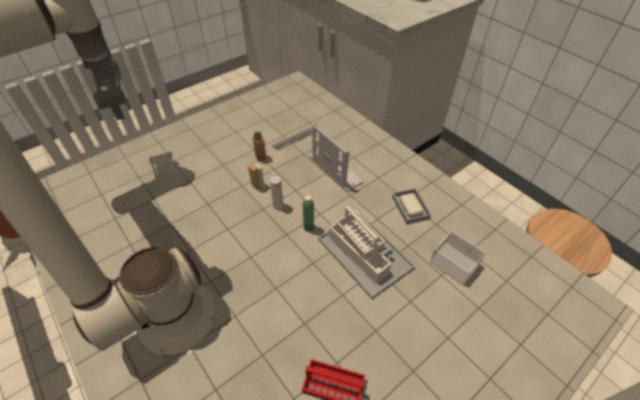

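The top view shows the upright at (267,138), the tray, rack and basket at (370,192), and a red look-alike basket at (447,296). The toiletry candidates are amber (190,189), orange-brown (228,219), white (265,216) and green (312,210). I'll confirm these in one enlarged crop and measure their heights.

```bash
cat > h.py <<'E'
from station import monitor, cams
import numpy as np, cv2
def cap(n):
    c=cams.capture(n); f=200/np.tan(np.radians(c["vertical_fov"]/2))
    c["K"]=np.array([[f,0,c["cx"]],[0,f,c["cy"]],[0,0,1.]]); c["E"]=np.array(c["extrinsics"]); return c
def rays(c,uv):
    p=cv2.undistortPoints(np.float64(uv).reshape(-1,1,2),c["K"],np.float64(c["dist"]))[:,0]
    return np.c_[p,np.ones(len(p))]
def plane(c,uv,z):
    d=rays(c,uv)@c["E"][:3,:3].T; o=c["E"][:3,3]; return o+d*((z-o[2])/d[:,2])[:,None]
def cloud(c):
    u,v=np.meshgrid(np.arange(640),np.arange(400)); r=rays(c,np.c_[u.ravel(),v.ravel()])
    P=(r*c["range_z"].ravel()[:,None])@c["E"][:3,:3].T+c["E"][:3,3]
    P[c["range_z"].ravel()==0]=np.nan; return P.reshape(400,640,3)
def tcp():
    s=monitor.sense(); R=np.array(s["ee_rot"])
    return s,np.array(s["tcp_pos"]),R
E
python3 - <<'E'
from h import *
t=cap("top"); s=cap("side")
a=cv2.resize(t["color"][90:240,170:470],(800,400),interpolation=3)[:300*400//300]
a=cv2.resize(t["color"][95:235,170:470],(800,373),interpolation=2)
b=cv2.resize(s["color"][110:300,230:490],(311,227),interpolation=2)
b=cv2.resize(s["color"][120:240,240:440],(378,227),interpolation=2)
pic=np.zeros((600,800,3),np.uint8); pic[:373]=a; pic[373:,:378]=b
b2=cv2.resize(s["color"][190:300,300:490],(392,227),interpolation=2); pic[373:,400:792]=b2
cv2.imwrite("pics/crop1.png",pic[:,:,::-1])
P=cloud(t); Q=cloud(s); np.savez("c0.npz",P=P,Q=Q,ct=t["color"],cs=s["color"])
m=((P[...,2]>.015)&(P[...,0]>.3)&(np.abs(P[...,1])<.6)&(P[...,0]<1.)).astype(np.uint8)
n,l,st,_=cv2.connectedComponentsWithStats(m)
for i in range(1,n):
    if st[i,4]<40: continue
    p=P[l==i]; z=p[:,2]; top=np.nanpercentile(z,98); q=p[z>top-.008]
    print(st[i],"ztop %.3f"%top,"xy top",np.round(q.mean(0),3),"ext",np.round(p.min(0),3),np.round(p.max(0),3), t["color"][l==i].mean(0).astype(int))
print("table z",np.nanmedian(P[230:260,150:400,2]),np.nanmedian(Q[150:250,200:250,2]))
E
```

```text
[337  98  45  38 153] ztop 0.027 xy top [ 0.742 -0.128  0.022] ext [ 0.681 -0.192  0.015] [ 0.795 -0.058  0.03 ] [111  99  81]
[345 105  29  24 400] ztop 0.030 xy top [ 0.738 -0.124  0.025] ext [ 0.703 -0.168  0.015] [ 0.775 -0.082  0.036] [167 149 109]
[411 115  45  37 683] ztop 0.067 xy top [ 0.682 -0.344  0.064] ext [ 0.632 -0.404  0.015] [ 0.732 -0.284  0.07 ] [116 102  83]
[230 131  65  22 924] ztop 0.160 xy top [0.63  0.157 0.157] ext [0.624 0.071 0.015] [0.655 0.243 0.162] [94 81 69]
[ 336  174   69   34 1676] ztop 0.133 xy top [ 0.501 -0.137  0.13 ] ext [ 0.459 -0.253  0.015] [ 0.554 -0.056  0.137] [147 128 102]
[181 182  20  18 238] ztop 0.111 xy top [0.496 0.365 0.107] ext [0.475 0.345 0.015] [0.514 0.384 0.113] [55 32 14]
[307 203  12  16 157] ztop 0.140 xy top [0.439 0.012 0.137] ext [ 0.422 -0.003  0.022] [0.456 0.029 0.142] [89 89 62]
[259 211  16  15 184] ztop 0.124 xy top [0.415 0.143 0.12 ] ext [0.399 0.125 0.016] [0.431 0.16  0.127] [144 125 107]
[220 212  16  15 193] ztop 0.098 xy top [0.406 0.256 0.094] ext [0.395 0.24  0.015] [0.431 0.273 0.102] [127  95  58]
table z -0.0010323477813038995 0.00016472503398834437
```

View pics/crop1.png

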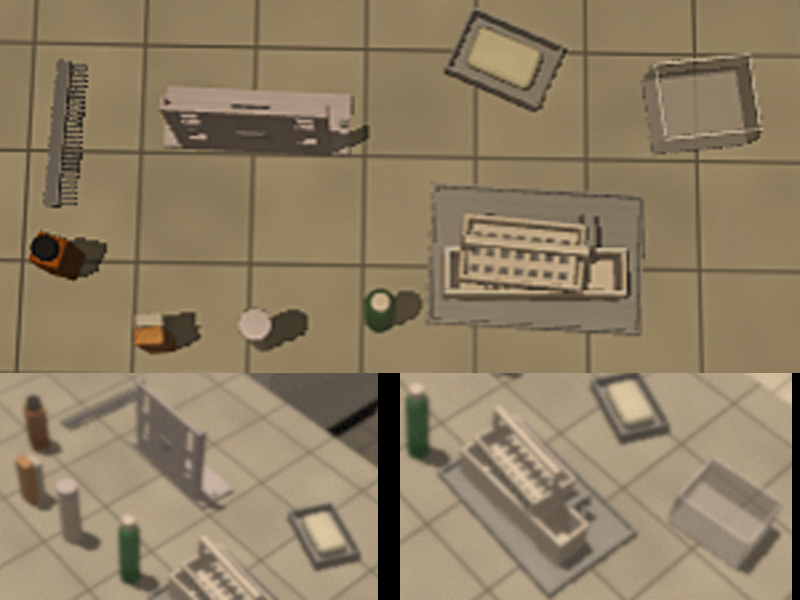

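The crop confirms exactly one candidate for each toiletry, and all four are present. The flask is at px (190,189), amber with a black cap. The brush is at (228,219), wood with a pale pad on +x. The tube is at (265,216) and the bottle at (312,210). Heights of 0.111, 0.098, 0.124 and 0.140 m match the given sizes plus about 2 mm. The real basket is the white one on the rack. Next I'll measure the basket handle, upright and tray.

```bash
cat >> h.py <<'E'
def rect(p):
    (c,wh,a)=cv2.minAreaRect(np.float32(p[:,:2]*1000)); 
    b=cv2.boxPoints((c,wh,a)); e=[b[1]-b[0],b[2]-b[1]]; e=max(e,key=np.linalg.norm)
    yaw=np.degrees(np.arctan2(e[1],e[0]))-90; yaw=(yaw+90)%180-90   # long side along local y
    return np.round(c,1),np.round(wh,1),round(yaw,2)
def fit(p):  # principal line yaw
    m=np.median(p[:,:2],0); vx,vy,x0,y0=cv2.fitLine(np.float32(p[:,:2]),cv2.DIST_HUBER,0,.001,.001).ravel()
    y=np.degrees(np.arctan2(vy,vx))-90; return (y+90)%180-90, (x0,y0)
def sl(P,lo,hi,x0,x1,y0,y1):
    return P[(P[...,2]>lo)&(P[...,2]<hi)&(P[...,0]>x0)&(P[...,0]<x1)&(P[...,1]>y0)&(P[...,1]<y1)]
E
python3 - <<'E'
from h import *
d=np.load("c0.npz")
for n in"PQ":
    C=d[n]
    p=sl(C,.122,.145,.42,.6,-.27,-.03); print(n,"handle",len(p),rect(p),fit(p),np.median(p[:,2]),p[:,1].min(),p[:,1].max())
    p=sl(C,.150,.17,.58,.7,.05,.26); print("upr top",len(p),rect(p),fit(p))
    p=sl(C,.09,.145,.58,.7,.05,.26); print("upr front",len(p),fit(p),np.percentile(p[:,0],[5,50]))
    p=sl(C,.005,.02,.38,.62,-.3,0); print("tray",len(p),rect(p))
    for nm,b,h in(("flask",(.44,.54,.32,.42),.108),("brush",(.36,.46,.2,.3),.095),("tube",(.37,.46,.1,.19),.12),("bottle",(.4,.48,-.03,.05),.138)):
        p=sl(C,h-.006,h+.01,*b); print(nm,len(p),rect(p), "body",rect(sl(C,.03,h+.01,*b)))
E
```

```text
P handle 178 (array([ 501.6, -137.2]), array([129.5,  11.6]), np.float32(-4.48)) (np.float32(-4.3848114), (np.float32(0.50199705), np.float32(-0.12925093))) 0.12998179685729028 -0.20185680685584279 -0.07251913517325617
upr top 193 (array([634.6, 157.4]), array([170.4,  17.4]), np.float32(-1.32)) (np.float32(-1.8134842), (np.float32(0.6304438), np.float32(0.1671962)))
upr front 328 (np.float32(-1.2430496), (np.float32(0.62774414), np.float32(0.14139259))) [0.6256903  0.62817193]
tray 1184 (array([ 500.8, -149.9]), array([299.4, 238.1]), np.float32(-0.17))
flask 64 (array([495. , 364.6]), array([25.2, 22.8]), np.float32(-2.2)) body (array([495. , 364.8]), array([34.9, 34.1]), np.float32(-14.6))
brush 72 (array([406.4, 254.8]), array([28.1, 29.9]), np.float32(38.89)) body (array([412.4, 256.3]), array([33.9, 31.3]), np.float32(-82.83))
tube 129 (array([415.1, 143. ]), array([30.9, 33.2]), np.float32(0.32)) body (array([415.1, 142.2]), array([31.6, 35.2]), np.float32(3.68))
bottle 39 (array([438.6,  12.2]), array([16.5, 16.3]), np.float32(-88.49)) body (array([438.2,  12.9]), array([32. 
[... 457 characters left out ...]
), np.float32(0.14385201))) [0.62278743 0.6257593 ]
tray 1137 (array([ 495.3, -143.6]), array([226.1, 286.3]), np.float32(1.07))
flask 42 (array([494.1, 362.7]), array([23.4, 28.4]), np.float32(11.22)) body (array([494.3, 360.5]), array([36.2, 34.4]), np.float32(-14.43))
brush 50 (array([405.3, 251. ]), array([19. , 30.3]), np.float32(15.96)) body (array([412.1, 252.3]), array([36.6, 33.9]), np.float32(-83.5))
tube 88 (array([413.4, 141.7]), array([32.6, 31.1]), np.float32(-67.28)) body (array([412.4, 140.6]), array([33.3, 33.2]), np.float32(-22.92))
bottle 37 (array([436.8,  13.2]), array([17.3, 15.8]), np.float32(-58.43)) body (array([432.8,  10.1]), array([27.1, 32.9]), np.float32(37.28))
```

Add to h.py:
```python
def plan(*wps):
    """wps: (x,y,z,yaw of tool x deg or None), metres; prints tool-frame moves from the state, leg by leg"""
    s,p,R=tcp(); yaw=np.degrees(np.arctan2(R[1,0],R[0,0]))
    print("at",np.round(p*1000,1),"yaw %.2f j6 %.0f grip %.3f F %s gf %.1f t %.2f tilt %s"%(yaw,s["joints"][5],s["gripper_width"],np.round(s["wrist_force"],1),s["gripper_force"],s["time_s"],np.round(R[:2,2],3)))
    for x,y,z,w in wps:
        w=yaw if w is None else w
        turn=-((w-yaw+180)%360-180)*np.pi/180; c,n=np.cos(np.radians(w)),np.sin(np.radians(w))
        d=(np.array([x,y,z])-p)*1000
        print("turn %.3f then shift"%turn,np.round([c*d[0]+n*d[1],n*d[0]-c*d[1],-d[2]],1)); p=np.array([x,y,z]); yaw=w
```

```text
(no output)
```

>>> drive_tool(
  moves=[
    {"delta_pos": [0, 0, 0], "turn": 0.188, "claw": 1},
    {"delta_pos": [0, 0, 0], "turn": 0.188, "claw": 1},
    {"delta_pos": [0, 0, 0], "turn": 0.188, "claw": 1},
    {"delta_pos": [0, 0, 0], "turn": 0.188, "claw": 1},
    {"delta_pos": [0, 0, 0], "turn": 0.188, "claw": 1},
    {"delta_pos": [0, 0, 0], "turn": 0.188, "claw": 1},
    {"delta_pos": [0, 0, 0], "turn": 0.188, "claw": 1},
    {"delta_pos": [0, 0, 0], "turn": 0.077, "claw": 1},
    {"delta_pos": [51, -28, 0], "turn": 0, "claw": 1},
    {"delta_pos": [51, -28, 0], "turn": 0, "claw": 1},
    {"delta_pos": [51, -28, 0], "turn": 0, "claw": 1},
    {"delta_pos": [51, -28, 0], "turn": 0, "claw": 1},
  ],
)

```text
time_s: 1.7
tcp_pos: [0.2547, 0.3913, 0.2225]
ee_rot: [[-0.073, -0.997, 0.0], [-0.997, 0.073, 0.0], [-0.0, -0.0, -1.0]]
wrist_force: [0.8, 0.0, 0.2]
gripper_width: 1.003
gripper_force: 0.0
```

>>> drive_tool(
  moves=[
    {"delta_pos": [51, -28, 0], "turn": 0, "claw": 1},
    {"delta_pos": [51, -28, 0], "turn": 0, "claw": 1},
    {"delta_pos": [51, -28, 0], "turn": 0, "claw": 1},
    {"delta_pos": [51, -28, 0], "turn": 0, "claw": 1},
    {"delta_pos": [51, -28, 0], "turn": 0, "claw": 1},
    {"delta_pos": [51, -28, 0], "turn": 0, "claw": 1},
    {"delta_pos": [51, -28, 0], "turn": 0, "claw": 1},
    {"delta_pos": [51, -28, 0], "turn": 0, "claw": 1},
    {"delta_pos": [51, -28, 0], "turn": 0, "claw": 1},
    {"delta_pos": [51, -28, 0], "turn": 0, "claw": 1},
    {"delta_pos": [0, 0, 0], "turn": 0, "claw": 1},
  ],
)

```text
time_s: 3.08
tcp_pos: [0.4967, -0.1392, 0.2216]
ee_rot: [[-0.079, -0.997, -0.001], [-0.997, 0.079, -0.0], [0.0, 0.001, -1.0]]
wrist_force: [-0.2, -0.2, -0.7]
gripper_width: 1.003
gripper_force: 0.0
```

```bash
python3 -c "
from h import *
plan((.500,-.137,.19,-94.4),(.5,-.137,.110,None))"
```

```text
at [ 496.7 -139.2  221.6] yaw -94.54 j6 -7 grip 1.003 F [-0.2 -0.2 -0.7] gf 0.0 t 3.08 tilt [-0.001 -0.   ]
turn -0.002 then shift [-2.4 -3.1 31.6]
turn -0.000 then shift [-0.  0. 80.]
```

>>> drive_tool(
  moves=[
    {"delta_pos": [-2.5, -3, 30], "turn": 0, "claw": 1},
    {"delta_pos": [0, 0, 30], "turn": 0, "claw": 1},
    {"delta_pos": [0, 0, 30], "turn": 0, "claw": 1},
    {"delta_pos": [0, 0, 25], "turn": 0, "claw": 1},
    {"delta_pos": [0, 0, 0], "turn": 0, "claw": 0},
    {"delta_pos": [0, 0, 0], "turn": 0, "claw": 0},
    {"delta_pos": [0, 0, 0], "turn": 0, "claw": 0},
    {"delta_pos": [0, 0, 0], "turn": 0, "claw": 0},
    {"delta_pos": [0, 0, -20], "turn": 0, "claw": 0},
    {"delta_pos": [0, 0, -40], "turn": 0, "claw": 0},
    {"delta_pos": [0, 0, -40], "turn": 0, "claw": 0},
    {"delta_pos": [0, 0, -20], "turn": 0, "claw": 0},
  ],
)

```text
time_s: 4.58
tcp_pos: [0.5001, -0.1339, 0.2306]
ee_rot: [[-0.073, -0.997, 0.005], [-0.997, 0.073, -0.0], [-0.0, -0.005, -1.0]]
wrist_force: [0.3, 0.7, -0.6]
gripper_width: 0.171
gripper_force: 0.0
```

Fingers were still closing when I lifted, so I'll open again and go back.

>>> drive_tool(
  moves=[
    {"delta_pos": [0, 0, 0], "turn": 0, "claw": 0.6},
    {"delta_pos": [0, 0, 0], "turn": 0, "claw": 0.6},
    {"delta_pos": [0, 0, 0], "turn": 0, "claw": 0.6},
    {"delta_pos": [0, 0, 0], "turn": 0, "claw": 0.6},
    {"delta_pos": [0, 0, 0], "turn": 0, "claw": 0.6},
  ],
)

```text
time_s: 5.2
tcp_pos: [0.4991, -0.1338, 0.227]
ee_rot: [[-0.073, -0.997, -0.001], [-0.997, 0.073, -0.0], [0.0, 0.001, -1.0]]
wrist_force: [-0.1, 0.0, -0.6]
gripper_width: 0.579
gripper_force: 0.0
```

```bash
python3 -c "
from h import *
for n in('top','side'):
    p=sl(cloud(cap(n)),.122,.138,.42,.6,-.27,-.03); print(n,len(p),rect(p),np.median(p[:,2]))
plan((.500,-.137,.107,-94.4))"
```

```text
top 56 (array([ 501.5, -137. ]), array([129.5,  11.8]), np.float32(-5.2)) 0.12920023441799022
side 198 (array([ 498.1, -136.4]), array([132.9,  11.6]), np.float32(-4.93)) 0.1306745647628541
at [ 499.2 -133.8  227.3] yaw -94.21 j6 -7 grip 0.598 F [-0.5 -1.2 -0.4] gf 0.0 t 5.30 tilt [-0. -0.]
turn 0.003 then shift [  3.1  -1.1 120.3]
```

Basket unmoved.

>>> drive_tool(
  moves=[
    {"delta_pos": [3, -1, 40], "turn": 0.006, "claw": 0.6},
    {"delta_pos": [0, 0, 40], "turn": 0, "claw": 0.5},
    {"delta_pos": [0, 0, 30], "turn": 0, "claw": 0.4},
    {"delta_pos": [0, 0, 10], "turn": 0, "claw": 0.4},
    {"delta_pos": [0, 0, 0], "turn": 0, "claw": 0},
    {"delta_pos": [0, 0, 0], "turn": 0, "claw": 0},
    {"delta_pos": [0, 0, 0], "turn": 0, "claw": 0},
    {"delta_pos": [0, 0, 0], "turn": 0, "claw": 0},
    {"delta_pos": [0, 0, 0], "turn": 0, "claw": 0},
    {"delta_pos": [0, 0, 0], "turn": 0, "claw": 0},
  ],
)

```text
time_s: 6.55
tcp_pos: [0.501, -0.1369, 0.1084]
ee_rot: [[-0.079, -0.997, 0.003], [-0.997, 0.079, -0.0], [0.0, -0.003, -1.0]]
wrist_force: [1.6, 1.3, 3.9]
gripper_width: 0.116
gripper_force: 30.0
```

>>> drive_tool(
  moves=[
    {"delta_pos": [0, 0, -20], "turn": 0, "claw": 0},
    {"delta_pos": [0, 0, -20], "turn": 0, "claw": 0},
    {"delta_pos": [0, 0, -30], "turn": 0, "claw": 0},
    {"delta_pos": [0, 0, 0], "turn": 0, "claw": 0},
  ],
)

```text
time_s: 7.05
tcp_pos: [0.5007, -0.1369, 0.179]
ee_rot: [[-0.079, -0.997, 0.003], [-0.997, 0.079, 0.0], [-0.0, -0.003, -1.0]]
wrist_force: [0.6, -0.0, -1.8]
gripper_width: 0.112
gripper_force: 30.0
```

>>> drive_tool(
  moves=[
    {"delta_pos": [45, 0, 0], "turn": 0, "claw": 0},
    {"delta_pos": [45, 0, 0], "turn": 0, "claw": 0},
    {"delta_pos": [45, 0, 0], "turn": 0, "claw": 0},
    {"delta_pos": [45, 0, 0], "turn": 0, "claw": 0},
    {"delta_pos": [44, 2, 20], "turn": 0, "claw": 0},
    {"delta_pos": [0, 0, 40], "turn": 0, "claw": 0},
    {"delta_pos": [0, 0, 35], "turn": 0, "claw": 0},
    {"delta_pos": [0, 0, 22], "turn": 0, "claw": 0},
    {"delta_pos": [0, 0, 10], "turn": 0, "claw": 0},
  ],
)

```text
time_s: 8.18
tcp_pos: [0.4771, -0.3588, 0.0491]
ee_rot: [[-0.079, -0.997, -0.009], [-0.997, 0.079, 0.003], [-0.003, 0.009, -1.0]]
wrist_force: [-10.6, 14.7, 38.3]
gripper_width: 0.111
gripper_force: 30.0
```

>>> drive_tool(
  moves=[
    {"delta_pos": [0, 0, 2], "turn": 0, "claw": 0},
    {"delta_pos": [0, 0, 0], "turn": 0, "claw": 0},
  ],
)

```text
time_s: 8.43
tcp_pos: [0.4789, -0.3595, 0.0493]
ee_rot: [[-0.079, -0.997, -0.003], [-0.997, 0.079, 0.001], [-0.001, 0.003, -1.0]]
wrist_force: [-3.7, 1.1, 5.8]
gripper_width: 0.115
gripper_force: 30.0
```

>>> drive_tool(
  moves=[
    {"delta_pos": [0, 0, 0], "turn": 0, "claw": 0.5},
    {"delta_pos": [0, 0, 0], "turn": 0, "claw": 0.5},
    {"delta_pos": [0, 0, 0], "turn": 0, "claw": 0.5},
    {"delta_pos": [0, 0, 0], "turn": 0, "claw": 0.5},
    {"delta_pos": [0, 0, -40], "turn": 0, "claw": 0.5},
    {"delta_pos": [0, 0, -50], "turn": 0, "claw": 0.5},
    {"delta_pos": [0, 0, -50], "turn": 0, "claw": 0.5},
    {"delta_pos": [0, 30, 0], "turn": 0, "claw": 0.5},
  ],
)

```text
time_s: 9.43
tcp_pos: [0.4538, -0.3591, 0.1933]
ee_rot: [[-0.078, -0.997, 0.01], [-0.997, 0.078, -0.005], [0.005, -0.01, -1.0]]
wrist_force: [-1.2, -0.2, -0.3]
gripper_width: 0.499
gripper_force: 0.0
```

Run:
```python
from h import *
pic=[]
for n in('top','side'):
    c=cap(n);C=cloud(c); 
    b=(330,480,150,230) if n=="top" else (310,440,190,300)
    pic.append(cv2.resize(c["color"][b[2]:b[3],b[0]:b[1]],(400,300)))
    p=sl(C,.052,.07,.4,.6,-.28,-.02); print(n,"rack top",len(p),rect(p),fit(p),np.median(p[:,2]))
    p=sl(C,.004,.02,.38,.62,-.28,0); print("tray",len(p),rect(p))
    p=sl(C,.055,.09,.4,.55,-.45,-.29); print("basket handle",len(p),rect(p))
cv2.imwrite("pics/rack.png",np.hstack(pic)[:,:,::-1])
plan()
```

```text
top rack top 718 (array([ 505.5, -138.7]), array([ 92. , 163.5]), np.float32(0.13)) (np.float32(8.440063), (np.float32(0.5127802), np.float32(-0.13753757))) 0.05771900627041038
tray 1277 (array([ 500.6, -124.5]), array([235., 249.]), np.float32(0.92))
basket handle 73 (array([ 478.8, -369.2]), array([65. , 10.3]), np.float32(-3.54))
side rack top 845 (array([ 502. , -154.4]), array([ 92.3, 198.8]), np.float32(0.41)) (np.float32(7.271164), (np.float32(0.501788), np.float32(-0.12454696))) 0.05884675981373144
tray 1337 (array([ 504.8, -141.7]), array([279.1, 229.9]), np.float32(-1.42))
basket handle 190 (array([ 475.2, -378.1]), array([93.6, 10.7]), np.float32(-2.84))
at [ 448.4 -357.1  189.7] yaw -94.63 j6 18 grip 0.500 F [ 0.5 -0.4 -0.3] gf 0.0 t 9.53 tilt [0.001 0.   ]
```

View pics/rack.png

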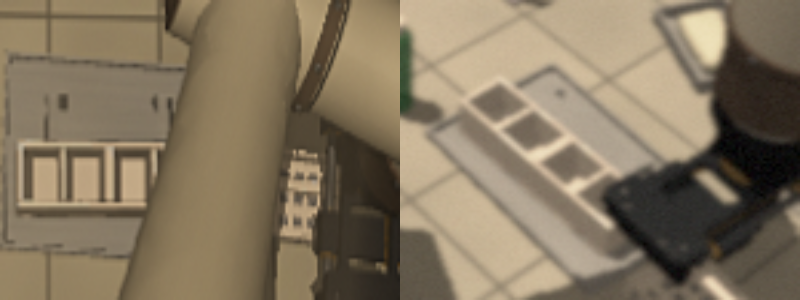

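>>> drive_tool(
  moves=[
    {"delta_pos": [0, 0, -10], "turn": -0.185, "claw": 0.45},
    {"delta_pos": [0, 0, -10], "turn": -0.185, "claw": 0.45},
    {"delta_pos": [0, 0, -10], "turn": -0.185, "claw": 0.45},
    {"delta_pos": [0, 0, -10], "turn": -0.185, "claw": 0.45},
    {"delta_pos": [0, 0, -10], "turn": -0.185, "claw": 0.45},
    {"delta_pos": [0, 0, 0], "turn": -0.185, "claw": 0.45},
    {"delta_pos": [0, 0, 0], "turn": -0.185, "claw": 0.45},
    {"delta_pos": [0, 0, 0], "turn": -0.185, "claw": 0.45},
    {"delta_pos": [0, 0, 0], "turn": -0.17, "claw": 0.45},
  ],
)

```text
time_s: 10.65
tcp_pos: [0.4505, -0.3575, 0.2378]
ee_rot: [[1.0, 0.005, -0.001], [0.005, -1.0, 0.0], [-0.001, -0.0, -1.0]]
wrist_force: [0.9, 0.6, 0.1]
gripper_width: 0.449
gripper_force: 0.0
```

>>> drive_tool(
  moves=[
    {"delta_pos": [-4, -60, 0], "turn": 0, "claw": 0.45},
    {"delta_pos": [-4, -60, 0], "turn": 0, "claw": 0.45},
    {"delta_pos": [-4, -60, 0], "turn": 0, "claw": 0.45},
    {"delta_pos": [-4, -60, 0], "turn": 0, "claw": 0.45},
    {"delta_pos": [-4, -60, 0], "turn": 0, "claw": 0.45},
    {"delta_pos": [-4, -60, 0], "turn": 0, "claw": 0.45},
    {"delta_pos": [-4, -60, 0], "turn": 0, "claw": 0.45},
  ],
)

```text
time_s: 11.52
tcp_pos: [0.4221, 0.0645, 0.2385]
ee_rot: [[1.0, 0.0, 0.0], [0.0, -1.0, 0.0], [0.0, -0.0, -1.0]]
wrist_force: [0.9, 0.1, 0.1]
gripper_width: 0.447
gripper_force: 0.0
```

```bash
cat > rk.py <<'E'
from h import *
pic=[]
for n in('top','side'):
    c=cap(n);C=cloud(c); 
    b=(320,480,130,250) if n=="top" else (310,470,190,310)
    pic.append(cv2.resize(c["color"][b[2]:b[3],b[0]:b[1]],(400,300)))
    p=sl(C,.053,.07,.4,.528,-.28,-.02); print(n,"rack top",len(p),rect(p),fit(p),np.median(p[:,2]))
    p=sl(C,.053,.07,.53,.6,-.28,-.02); print("behind box",len(p),rect(p))
    p=sl(C,.007,.02,.38,.62,-.28,0); print("tray rim",len(p),rect(p))
    p=sl(C,.055,.09,.4,.55,-.45,-.29); print("basket handle",len(p),rect(p))
cv2.imwrite("pics/rack2.png",np.hstack(pic)[:,:,::-1])
plan((.485,-.14,.2,None))
E
python3 rk.py
```

```text
top rack top 650 (array([ 493.9, -154.8]), array([ 68. , 195.7]), np.float32(0.24)) (np.float32(1.7872314), (np.float32(0.50873286), np.float32(-0.17086425))) 0.0577805480909257
behind box 116 (array([ 538.5, -154.7]), array([131.2,  17.7]), np.float32(-0.53))
tray rim 852 (array([ 498.2, -141.6]), array([280.1, 212.3]), np.float32(-3.28))
basket handle 175 (array([ 480. , -357.8]), array([129.1,  10.6]), np.float32(-4.42))
side rack top 783 (array([ 491.8, -155. ]), array([ 72.5, 199.1]), np.float32(0.64)) (np.float32(1.7020264), (np.float32(0.5081675), np.float32(-0.17139938))) 0.05882601788477171
behind box 65 (array([ 538.6, -155.7]), array([ 17.7, 128.9]), np.float32(0.53))
tray rim 872 (array([ 506.3, -141.2]), array([279.1, 167.6]), np.float32(-0.95))
basket handle 264 (array([ 476.5, -359.9]), array([129.6,  11.9]), np.float32(-4.08))
at [422.5  67.1 238.5] yaw 0.44 j6 60 grip 0.454 F [ 0.9 -0.4  0.5] gf 0.0 t 11.62 tilt [0.001 0.001]
turn -0.000 then shift [ 60.9 207.6  38.5]
```

View pics/rack2.png

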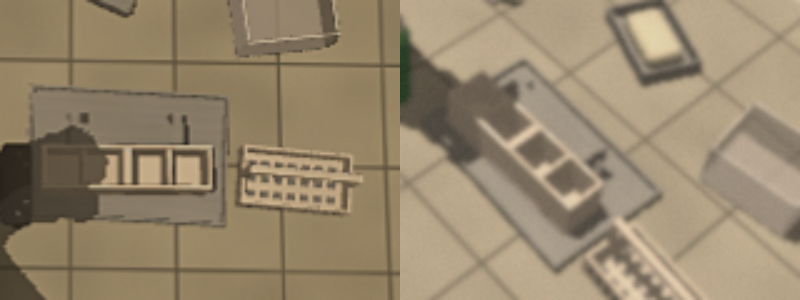

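The rack now stands clear in the tray: its box spans crop (40–213, 145–190), with the centre near (0.484, −0.155) m and yaw about 0.4°. The basket is upright at (0.478, −0.359). Moving in for the middle partition.

>>> drive_tool(
  moves=[
    {"delta_pos": [12, 44.5, 0], "turn": 0, "claw": 0.45},
    {"delta_pos": [12, 44.5, 0], "turn": 0, "claw": 0.45},
    {"delta_pos": [12, 44.5, 0], "turn": 0, "claw": 0.45},
    {"delta_pos": [12, 44.5, 0], "turn": 0, "claw": 0.45},
    {"delta_pos": [12, 44.5, 0], "turn": 0, "claw": 0.45},
    {"delta_pos": [0, 0, 50], "turn": 0, "claw": 0.45},
    {"delta_pos": [0, 0, 50], "turn": 0, "claw": 0.45},
    {"delta_pos": [0, 0, 30], "turn": 0, "claw": 0.45},
    {"delta_pos": [0, 0, 20], "turn": 0, "claw": 0.45},
  ],
)

```text
time_s: 12.75
tcp_pos: [0.4813, -0.1607, 0.0863]
ee_rot: [[1.0, -0.001, -0.003], [-0.001, -1.0, 0.0], [-0.003, -0.0, -1.0]]
wrist_force: [0.7, 0.4, 1.0]
gripper_width: 0.448
gripper_force: 0.0
```

Run:
```python
from h import *
for n in('top','side'):
    c=cap(n);C=cloud(c); b=(320,480,130,250) if n=="top" else (310,470,190,310)
    if n=="side": cv2.imwrite("pics/g1.png",cv2.resize(c["color"][b[2]:b[3],b[0]:b[1]],(640,480))[:,:,::-1])
    p=sl(C,.045,.065,.44,.47,-.28,-.19); print(n,"front wall",len(p),np.percentile(p[:,0],[2,20,50]))
    p=sl(C,.053,.065,.44,.53,-.28,-.19); print("right end y",p[:,1].min())
plan((.484,-.155,.030,0.4))
```

```text
top front wall 20 [0.4607961  0.46124011 0.46233364]
right end y -0.25195786323624875
side front wall 108 [0.45674094 0.4579143  0.45889193]
right end y -0.25480466482454306
at [ 480.3 -160.5   85.9] yaw -0.08 j6 90 grip 0.451 F [-0.1  0.2  0.7] gf 0.0 t 12.85 tilt [-0.006  0.   ]
turn -0.008 then shift [ 3.7 -5.5 55.9]
```

View pics/g1.png

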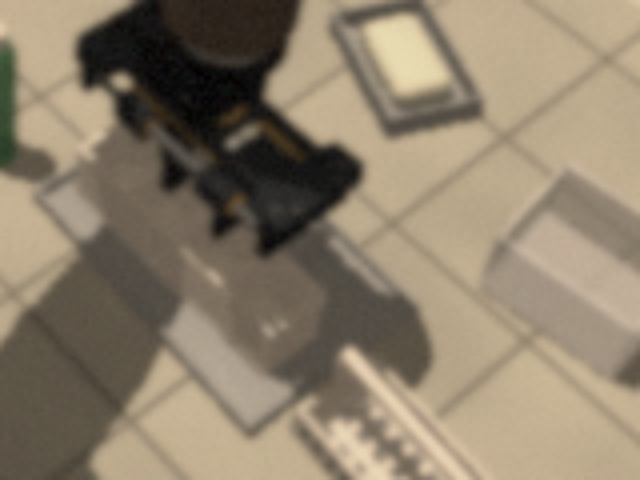

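The gripper is above the rack's middle, with both fingertips over the two centre pockets. Lowering.

>>> drive_tool(
  moves=[
    {"delta_pos": [4, -5.5, 10], "turn": -0.008, "claw": 0.45},
    {"delta_pos": [0, 0, 20], "turn": 0, "claw": 0.45},
    {"delta_pos": [0, 0, 20], "turn": 0, "claw": 0.45},
    {"delta_pos": [0, 0, 5], "turn": 0, "claw": 0.45},
    {"delta_pos": [0, 0, 0], "turn": 0, "claw": 0},
    {"delta_pos": [0, 0, 0], "turn": 0, "claw": 0},
    {"delta_pos": [0, 0, 0], "turn": 0, "claw": 0},
    {"delta_pos": [0, 0, 0], "turn": 0, "claw": 0},
    {"delta_pos": [0, 0, 0], "turn": 0, "claw": 0},
    {"delta_pos": [0, 0, 0], "turn": 0, "claw": 0},
  ],
)

```text
time_s: 14.1
tcp_pos: [0.4866, -0.1547, 0.0341]
ee_rot: [[1.0, 0.008, 0.001], [0.008, -1.0, -0.0], [0.001, 0.0, -1.0]]
wrist_force: [-0.7, -0.2, 4.6]
gripper_width: 0.107
gripper_force: 30.0
```

>>> drive_tool(
  moves=[
    {"delta_pos": [0, 0, -15], "turn": 0, "claw": 0},
    {"delta_pos": [0, 0, -30], "turn": 0, "claw": 0},
    {"delta_pos": [0, 0, -40], "turn": 0, "claw": 0},
    {"delta_pos": [0, 0, -40], "turn": 0, "claw": 0},
    {"delta_pos": [10, 0, -35], "turn": 0, "claw": 0},
    {"delta_pos": [15, 0, 0], "turn": 0, "claw": 0},
    {"delta_pos": [12, -35, 0], "turn": 0, "claw": 0},
    {"delta_pos": [0, -40, 0], "turn": 0.015, "claw": 0},
    {"delta_pos": [0, -40, 0], "turn": 0.015, "claw": 0},
    {"delta_pos": [0, -40, 0], "turn": 0, "claw": 0},
    {"delta_pos": [0, -40, 0], "turn": 0, "claw": 0},
    {"delta_pos": [0, -40, 0], "turn": 0, "claw": 0},
  ],
)

```text
time_s: 15.6
tcp_pos: [0.5245, 0.0818, 0.1911]
ee_rot: [[1.0, -0.023, -0.005], [-0.023, -1.0, -0.001], [-0.005, 0.001, -1.0]]
wrist_force: [-0.0, 0.6, -4.4]
gripper_width: 0.113
gripper_force: 30.0
```

>>> drive_tool(
  moves=[
    {"delta_pos": [0, -40, 0], "turn": 0, "claw": 0},
    {"delta_pos": [0, -30, 0], "turn": 0, "claw": 0},
    {"delta_pos": [0, 0, 0], "turn": 0, "claw": 0},
  ],
)

```text
time_s: 15.98
tcp_pos: [0.5264, 0.1523, 0.191]
ee_rot: [[1.0, -0.02, -0.004], [-0.02, -1.0, -0.001], [-0.004, 0.001, -1.0]]
wrist_force: [-0.2, -0.1, -3.0]
gripper_width: 0.115
gripper_force: 30.0
```

Run:
```python
from h import *
pic=[]
for n in('top','side'):
    c=cap(n);C=cloud(c); b=(200,360,100,220) if n=="top" else (250,410,100,220)
    pic.append(cv2.resize(c["color"][b[2]:b[3],b[0]:b[1]],(400,300)))
    p=sl(C,.19,.24,.48,.505,.02,.3); print(n,"rack",len(p),rect(p) if len(p)>5 else "",np.median(p,0) if len(p) else "")
    p=sl(C,.15,.168,.61,.645,.05,.26); print("upr top",len(p),rect(p) if len(p)>5 else"")
cv2.imwrite("pics/h1.png",np.hstack(pic)[:,:,::-1])
plan((.53,.157,.125,-1.35))
```

```text
top rack 196 (array([501.7, 153.8]), array([197.7,   6.3]), np.float32(-0.78)) [0.50045013 0.14363863 0.20876113]
upr top 76 (array([629.5, 105.8]), array([14.2, 68.7]), np.float32(6.89))
side rack 358 (array([499.3, 150.4]), array([ 11.1, 198.1]), np.float32(0.08)) [0.49748483 0.13757077 0.2068136 ]
upr top 71 (array([629. , 118.8]), array([16.4, 96.3]), np.float32(1.82))
at [526.3 150.4 191.6] yaw -1.27 j6 56 grip 0.112 F [ 0.7 -1.  -3.5] gf 30.0 t 16.07 tilt [-0.004 -0.002]
turn 0.001 then shift [ 3.5 -6.7 66.6]
```

View pics/h1.png

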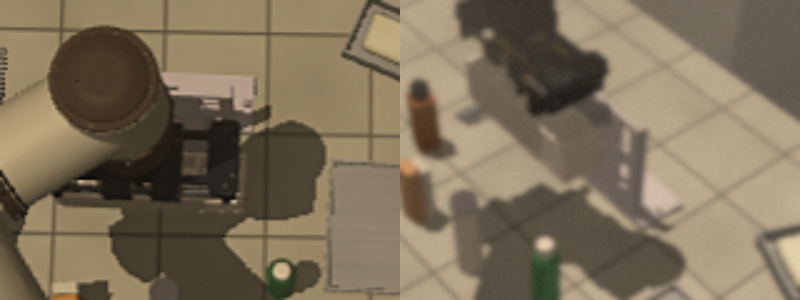

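The rack hangs level in front of the upright at top-crop (150,185), with the slots behind it. I'll check its pitch before lowering.

Run:
```python
from h import *
for n in('top','side'):
    C=cloud(cap(n))
    for x0,x1 in((.495,.505),(.505,.52),(.52,.54),(.54,.555),(.555,.58),(.58,.6)):
        p=sl(C,.17,.235,x0,x1,.05,.11); print(n,x0,len(p),np.round(np.percentile(p[:,2],[50,90]),4) if len(p) else "")
    p=sl(C,.203,.235,.48,.6,.04,.26); print(rect(p), p[:,1].min(),p[:,1].max(),p[:,0].min())
```

```text
top 0.495 109 [0.2029 0.2172]
top 0.505 19 [0.2137 0.2183]
top 0.52 40 [0.2144 0.2174]
top 0.54 61 [0.2135 0.2178]
top 0.555 24 [0.216  0.2183]
top 0.58 14 [0.2071 0.2109]
(array([545.3, 149.5]), array([198.4,  92.7]), np.float32(-1.02)) 0.05052109055519108 0.24949609524193467 0.49729446986569287
side 0.495 178 [0.1994 0.2173]
side 0.505 80 [0.2036 0.2163]
side 0.52 137 [0.198  0.2169]
side 0.54 129 [0.2075 0.2173]
side 0.555 70 [0.2147 0.2178]
side 0.58 26 [0.197 0.21 ]
(array([541.9, 147.8]), array([199.5,  92.5]), np.float32(-1.2)) 0.048263204858251085 0.24824197258383296 0.49415028710221026
```

Rack is level, with its origin about 3 mm behind the TCP. Now lowering to hooking height and correcting y.

>>> drive_tool(
  moves=[
    {"delta_pos": [0, -9.5, 15], "turn": 0.001, "claw": 0},
    {"delta_pos": [0, 0, 20], "turn": 0, "claw": 0},
    {"delta_pos": [0, 0, 20], "turn": 0, "claw": 0},
    {"delta_pos": [0, 0, 12], "turn": 0, "claw": 0},
    {"delta_pos": [0, 0, 0], "turn": 0, "claw": 0},
  ],
)

```text
time_s: 16.8
tcp_pos: [0.5269, 0.1596, 0.1253]
ee_rot: [[1.0, -0.024, -0.002], [-0.024, -1.0, -0.001], [-0.002, 0.002, -1.0]]
wrist_force: [-0.4, -0.4, -3.4]
gripper_width: 0.112
gripper_force: 30.0
```

Run:
```python
from h import *
c=cap("side"); C=cloud(c)
p=sl(C,.135,.17,.48,.61,.04,.27); print(rect(p), np.percentile(p[:,2],[50,95]))
cv2.imwrite("pics/h2.png",cv2.resize(c["color"][120:200,290:400],(770,560),interpolation=2)[:,:,::-1])
plan((.55,.160,.1247,-1.35))
```

```text
(array([542.7, 158.6]), array([198.1,  95.5]), np.float32(-0.52)) [0.14710148 0.15286397]
at [527.6 160.  126.3] yaw -1.34 j6 55 grip 0.115 F [ 0.6  0.1 -3.6] gf 30.0 t 16.85 tilt [-0. -0.]
turn 0.000 then shift [22.4 -0.5  1.6]
```

View pics/h2.png

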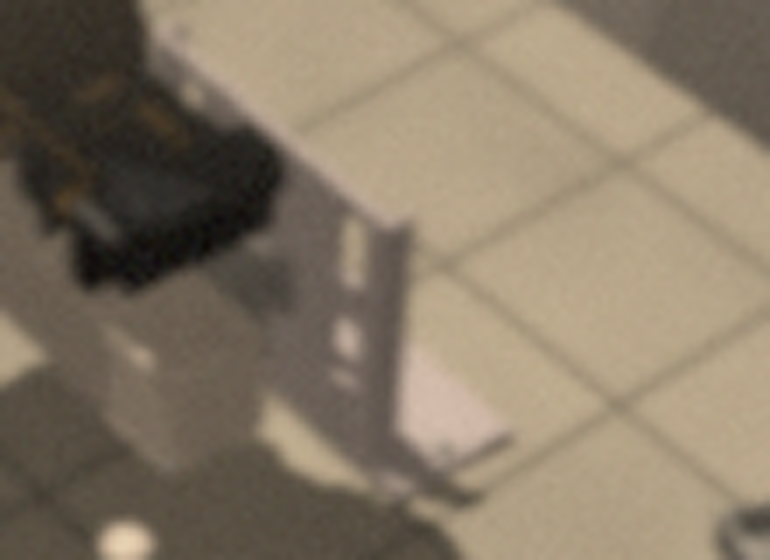

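The right slot column is visible at crop (350,250) and is clear of the rack. Advancing.

>>> drive_tool(
  moves=[
    {"delta_pos": [10, 0, 1], "turn": 0, "claw": 0},
    {"delta_pos": [10, 0, 0], "turn": 0, "claw": 0},
    {"delta_pos": [8, 0, 0], "turn": 0, "claw": 0},
    {"delta_pos": [5, 0, 0], "turn": 0, "claw": 0},
    {"delta_pos": [5, 0, 0], "turn": 0, "claw": 0},
    {"delta_pos": [0, 0, 0], "turn": 0, "claw": 0},
  ],
)

```text
time_s: 17.6
tcp_pos: [0.5658, 0.1592, 0.1255]
ee_rot: [[1.0, -0.023, -0.0], [-0.023, -1.0, -0.0], [-0.0, 0.0, -1.0]]
wrist_force: [-0.0, -0.6, -2.2]
gripper_width: 0.116
gripper_force: 30.0
```

>>> drive_tool(
  moves=[
    {"delta_pos": [3, 0, 0], "turn": 0, "claw": 0},
    {"delta_pos": [3, 0, 0], "turn": 0, "claw": 0},
    {"delta_pos": [0, 0, 0], "turn": 0, "claw": 0},
  ],
)

```text
time_s: 17.98
tcp_pos: [0.5717, 0.1592, 0.1256]
ee_rot: [[1.0, -0.023, 0.0], [-0.023, -1.0, 0.0], [0.0, -0.0, -1.0]]
wrist_force: [-0.5, -0.2, -3.2]
gripper_width: 0.11
gripper_force: 30.0
```

>>> drive_tool(
  moves=[
    {"delta_pos": [2, 0, 0], "turn": 0, "claw": 0},
    {"delta_pos": [2, 0, 0], "turn": 0, "claw": 0},
    {"delta_pos": [0, 0, 0], "turn": 0, "claw": 0},
  ],
)

```text
time_s: 18.35
tcp_pos: [0.575, 0.1589, 0.1253]
ee_rot: [[1.0, -0.024, -0.001], [-0.024, -1.0, -0.0], [-0.001, 0.0, -1.0]]
wrist_force: [-1.9, -0.4, -3.1]
gripper_width: 0.11
gripper_force: 30.0
```

>>> drive_tool(
  moves=[
    {"delta_pos": [1.5, 0, 0], "turn": 0, "claw": 0},
    {"delta_pos": [0, 0, 0], "turn": 0, "claw": 0},
  ],
)

```text
time_s: 18.6
tcp_pos: [0.5753, 0.1587, 0.1251]
ee_rot: [[1.0, -0.024, -0.004], [-0.024, -1.0, -0.001], [-0.004, 0.001, -1.0]]
wrist_force: [-4.8, 1.1, -0.8]
gripper_width: 0.111
gripper_force: 30.0
```

>>> drive_tool(
  moves=[
    {"delta_pos": [0, 0, 4], "turn": 0, "claw": 0},
    {"delta_pos": [0, 0, 4], "turn": 0, "claw": 0},
    {"delta_pos": [0, 0, 3], "turn": 0, "claw": 0},
    {"delta_pos": [0, 0, 0], "turn": 0, "claw": 0},
  ],
)

```text
time_s: 19.1
tcp_pos: [0.5751, 0.1583, 0.1146]
ee_rot: [[1.0, -0.024, -0.004], [-0.024, -1.0, -0.002], [-0.004, 0.002, -1.0]]
wrist_force: [-7.5, 0.2, 1.9]
gripper_width: 0.108
gripper_force: 30.0
```

>>> drive_tool(
  moves=[
    {"delta_pos": [0, 0, 3], "turn": 0, "claw": 0},
    {"delta_pos": [0, 0, 3], "turn": 0, "claw": 0},
    {"delta_pos": [0, 0, 0], "turn": 0, "claw": 0},
  ],
)

```text
time_s: 19.48
tcp_pos: [0.5741, 0.1582, 0.1074]
ee_rot: [[1.0, -0.024, -0.006], [-0.024, -1.0, -0.002], [-0.006, 0.002, -1.0]]
wrist_force: [-5.0, -0.1, -2.9]
gripper_width: 0.112
gripper_force: 30.0
```

>>> drive_tool(
  moves=[
    {"delta_pos": [0, 0, 3], "turn": 0, "claw": 0},
    {"delta_pos": [0, 0, 3], "turn": 0, "claw": 0},
    {"delta_pos": [0, 0, 0], "turn": 0, "claw": 0},
  ],
)

```text
time_s: 19.85
tcp_pos: [0.5754, 0.1584, 0.1015]
ee_rot: [[1.0, -0.024, -0.004], [-0.024, -1.0, -0.001], [-0.004, 0.002, -1.0]]
wrist_force: [-4.9, 0.1, -5.4]
gripper_width: 0.114
gripper_force: 30.0
```

>>> drive_tool(
  moves=[
    {"delta_pos": [0, 0, 3], "turn": 0, "claw": 0},
    {"delta_pos": [0, 0, 0], "turn": 0, "claw": 0},
  ],
)

```text
time_s: 20.1
tcp_pos: [0.5753, 0.1584, 0.1004]
ee_rot: [[1.0, -0.024, -0.003], [-0.024, -1.0, -0.001], [-0.003, 0.002, -1.0]]
wrist_force: [-10.2, -0.7, 3.6]
gripper_width: 0.112
gripper_force: 30.0
```

>>> drive_tool(
  moves=[
    {"delta_pos": [0, 0, -2], "turn": 0, "claw": 0},
    {"delta_pos": [0, 0, -2], "turn": 0, "claw": 0},
    {"delta_pos": [0, 0, 0], "turn": 0, "claw": 0},
  ],
)

```text
time_s: 20.48
tcp_pos: [0.5762, 0.1585, 0.103]
ee_rot: [[1.0, -0.024, -0.002], [-0.024, -1.0, -0.001], [-0.002, 0.001, -1.0]]
wrist_force: [-5.2, 0.1, -4.5]
gripper_width: 0.114
gripper_force: 30.0
```

>>> drive_tool(
  moves=[
    {"delta_pos": [0, 0, 2], "turn": 0, "claw": 0},
    {"delta_pos": [0, 0, 0], "turn": 0, "claw": 0.4},
    {"delta_pos": [0, 0, 0], "turn": 0, "claw": 0.4},
    {"delta_pos": [0, 0, 0], "turn": 0, "claw": 0.4},
    {"delta_pos": [0, 0, 0], "turn": 0, "claw": 0.4},
    {"delta_pos": [0, 0, -30], "turn": 0, "claw": 0.4},
    {"delta_pos": [0, 0, -40], "turn": 0, "claw": 0},
    {"delta_pos": [38, 0, 0], "turn": 0, "claw": 0},
    {"delta_pos": [0, 0, 0], "turn": 0, "claw": 0},
    {"delta_pos": [0, 0, 0], "turn": 0, "claw": 0},
  ],
)

```text
time_s: 21.72
tcp_pos: [0.6144, 0.1578, 0.1708]
ee_rot: [[1.0, -0.024, -0.001], [-0.024, -1.0, -0.001], [-0.001, 0.001, -1.0]]
wrist_force: [-0.7, 0.8, -0.4]
gripper_width: 0.05
gripper_force: 0.0
```

Run:
```python
from h import *
for n in('top','side'):
    C=cloud(cap(n))
    for x0,x1 in((.54,.555),(.555,.585),(.585,.605),(.605,.622)):
        for y0,y1 in((.06,.1),(.2,.255)):
            p=sl(C,.08,.146,x0,x1,y0,y1); print(n,x0,y0,len(p),np.round(np.percentile(p[:,2],[50,90]),4) if len(p) else "")
    p=sl(C,.115,.135,.5,.6,.02,.3); print(rect(p))
plan((.611,.158,.135,None))
```

```text
top 0.54 0.06 66 [0.1166 0.1237]
top 0.54 0.2 92 [0.1148 0.1248]
top 0.555 0.06 17 [0.1225 0.1253]
top 0.555 0.2 54 [0.1114 0.1236]
top 0.585 0.06 77 [0.1188 0.1254]
top 0.585 0.2 130 [0.1184 0.1255]
top 0.605 0.06 15 [0.1241 0.1271]
top 0.605 0.2 25 [0.1227 0.1254]
(array([573.9, 159.2]), array([200.2,  54.7]), np.float32(-1.5))
side 0.54 0.06 118 [0.1047 0.1234]
side 0.54 0.2 110 [0.1055 0.1236]
side 0.555 0.06 56 [0.1064 0.1232]
side 0.555 0.2 97 [0.1107 0.1236]
side 0.585 0.06 79 [0.1168 0.1255]
side 0.585 0.2 121 [0.1129 0.1251]
side 0.605 0.06 46 [0.1143 0.1269]
side 0.605 0.2 26 [0.1246 0.1271]
(array([570.5, 158.9]), array([201.8,  58.7]), np.float32(-0.27))
at [614.2 157.9 171.1] yaw -1.32 j6 60 grip 0.019 F [ 0.9  0.2 -0.2] gf 0.0 t 21.82 tilt [-0.001 -0.   ]
turn -0.000 then shift [-3.2  0.  36.1]
```

The rack is at its locked height (top 0.125). I'll press the ledge to be certain.

>>> drive_tool(
  moves=[
    {"delta_pos": [-4, 0, 20], "turn": 0, "claw": 0},
    {"delta_pos": [0, 0, 18], "turn": 0, "claw": 0},
    {"delta_pos": [0, 0, 4], "turn": 0, "claw": 0},
    {"delta_pos": [0, 0, 3], "turn": 0, "claw": 0},
    {"delta_pos": [0, 0, 0], "turn": 0, "claw": 0},
  ],
)

```text
time_s: 22.45
tcp_pos: [0.6112, 0.1583, 0.1271]
ee_rot: [[1.0, -0.023, 0.001], [-0.023, -1.0, 0.0], [0.001, -0.0, -1.0]]
wrist_force: [1.4, -0.3, -0.6]
gripper_width: 0.002
gripper_force: 0.0
```

>>> drive_tool(
  moves=[
    {"delta_pos": [0, 0, 2], "turn": 0, "claw": 0},
    {"delta_pos": [0, 0, 0], "turn": 0, "claw": 0},
  ],
)

```text
time_s: 22.7
tcp_pos: [0.6114, 0.1584, 0.1252]
ee_rot: [[1.0, -0.023, 0.001], [-0.023, -1.0, 0.001], [0.001, -0.001, -1.0]]
wrist_force: [0.0, 0.6, 1.5]
gripper_width: 0.001
gripper_force: 0.8
```

>>> drive_tool(
  moves=[
    {"delta_pos": [0, 0, 1.5], "turn": 0, "claw": 0},
    {"delta_pos": [0, 0, 1.5], "turn": 0, "claw": 0},
    {"delta_pos": [0, 0, 0], "turn": 0, "claw": 0},
  ],
)

```text
time_s: 23.08
tcp_pos: [0.6115, 0.1584, 0.125]
ee_rot: [[1.0, -0.022, 0.003], [-0.022, -1.0, 0.0], [0.003, -0.0, -1.0]]
wrist_force: [-4.6, 0.5, 12.0]
gripper_width: 0.003
gripper_force: 6.3
```

Hard stop at 12 N with the ledge at exactly 0.125 m, so the rack is seated and locked. Next is the brush at (0.412, 0.254), yaw about 7°.

>>> drive_tool(
  moves=[
    {"delta_pos": [0, 0, -40], "turn": 0, "claw": 0.3},
    {"delta_pos": [0, 0, -50], "turn": 0, "claw": 0.6},
    {"delta_pos": [-40, 0, -10], "turn": 0.178, "claw": 0.6},
    {"delta_pos": [0, 0, 0], "turn": 0.178, "claw": 0.6},
    {"delta_pos": [0, 0, 0], "turn": 0.178, "claw": 0.6},
    {"delta_pos": [0, 0, 0], "turn": 0.178, "claw": 0.6},
    {"delta_pos": [0, 0, 0], "turn": 0.178, "claw": 0.6},
    {"delta_pos": [0, 0, 0], "turn": 0.178, "claw": 0.6},
    {"delta_pos": [0, 0, 0], "turn": 0.178, "claw": 0.6},
    {"delta_pos": [0, 0, 0], "turn": 0.178, "claw": 0.6},
    {"delta_pos": [0, 0, 0], "turn": 0, "claw": 0.6},
  ],
)

```text
time_s: 24.45
tcp_pos: [0.5709, 0.159, 0.2214]
ee_rot: [[0.125, -0.992, -0.0], [-0.992, -0.125, -0.0], [-0.0, 0.0, -1.0]]
wrist_force: [0.2, -0.4, 0.3]
gripper_width: 0.603
gripper_force: 0.0
```

```bash
python3 -c "
from h import *
plan((.4123,.2543,.2,-83),(.4123,.2543,.058,None))"
```

```text
at [570.9 159.  221.4] yaw -82.81 j6 -24 grip 0.603 F [ 0.2 -0.4  0.3] gf 0.0 t 24.45 tilt [-0. -0.]
turn 0.003 then shift [-113.9  145.8   21.4]
turn 0.000 then shift [  0.  -0. 142.]
```

>>> drive_tool(
  moves=[
    {"delta_pos": [-38, 48.5, 0], "turn": 0.003, "claw": 0.6},
    {"delta_pos": [-38, 48.5, 0], "turn": 0, "claw": 0.6},
    {"delta_pos": [-38, 48.5, 0], "turn": 0, "claw": 0.6},
    {"delta_pos": [0, 0, 40], "turn": 0, "claw": 0.6},
    {"delta_pos": [0, 0, 20], "turn": 0, "claw": 0.6},
    {"delta_pos": [0, 0, 0], "turn": 0, "claw": 0.6},
  ],
)

```text
time_s: 25.2
tcp_pos: [0.4119, 0.254, 0.1604]
ee_rot: [[0.123, -0.992, -0.002], [-0.992, -0.123, -0.003], [0.002, 0.003, -1.0]]
wrist_force: [-0.4, 0.2, 0.9]
gripper_width: 0.602
gripper_force: 0.0
```

```bash
python3 -c "
from h import *
plan((.4123,.2543,.058,-83))"
```

```text
at [411.9 254.  160.4] yaw -82.94 j6 -44 grip 0.602 F [-0.4  0.2  0.9] gf 0.0 t 25.20 tilt [-0.002 -0.003]
turn 0.001 then shift [ -0.2  -0.5 102.4]
```

>>> drive_tool(
  moves=[
    {"delta_pos": [0, -0.5, 40], "turn": 0, "claw": 0.6},
    {"delta_pos": [0, 0, 40], "turn": 0, "claw": 0.6},
    {"delta_pos": [0, 0, 22], "turn": 0, "claw": 0.6},
    {"delta_pos": [0, 0, 0], "turn": 0, "claw": 0.2},
    {"delta_pos": [0, 0, 0], "turn": 0, "claw": 0},
    {"delta_pos": [0, 0, 0], "turn": 0, "claw": 0},
    {"delta_pos": [0, 0, 0], "turn": 0, "claw": 0},
    {"delta_pos": [0, 0, 0], "turn": 0, "claw": 0},
    {"delta_pos": [0, 0, 0], "turn": 0, "claw": 0},
  ],
)

```text
time_s: 26.32
tcp_pos: [0.4141, 0.2556, 0.061]
ee_rot: [[0.121, -0.993, 0.002], [-0.993, -0.121, 0.002], [-0.002, -0.003, -1.0]]
wrist_force: [-0.9, 0.0, 5.7]
gripper_width: 0.388
gripper_force: 30.0
```

>>> drive_tool(
  moves=[
    {"delta_pos": [0, 0, -30], "turn": 0, "claw": 0},
    {"delta_pos": [0, 0, -50], "turn": 0, "claw": 0},
    {"delta_pos": [0, 0, -50], "turn": 0, "claw": 0},
    {"delta_pos": [0, 0, 0], "turn": 0.146, "claw": 0},
  ],
)

```text
time_s: 26.82
tcp_pos: [0.415, 0.2564, 0.194]
ee_rot: [[-0.029, -1.0, 0.007], [-1.0, 0.029, 0.007], [-0.007, -0.007, -1.0]]
wrist_force: [-0.7, -1.1, -2.0]
gripper_width: 0.391
gripper_force: 30.0
```

Run:
```python
from h import *
for n in('top','side'):
    C=cloud(cap(n)); p=sl(C,.12,.162,.36,.46,.2,.31); print(n,len(p),rect(p) if len(p)>4 else '', np.min(p[:,2]) if len(p) else '')
plan((.5752,.232,.19,-91.35))
```

```text
top 17 (array([418.3, 243.9]), array([23.1,  2.2]), np.float32(-84.4)) 0.12938982699592017
side 102 (array([405.6, 245.9]), array([24., 42.]), np.float32(51.85)) 0.1303237068124974
at [412.9 254.7 190.3] yaw -91.47 j6 -52 grip 0.390 F [ 0.6  0.5 -2.1] gf 30.0 t 26.93 tilt [0.    0.002]
turn -0.002 then shift [  18.8 -162.8    0.3]
```

>>> drive_tool(
  moves=[
    {"delta_pos": [0, 0, -12], "turn": 0, "claw": 0},
    {"delta_pos": [5, -41, 0], "turn": 0, "claw": 0},
    {"delta_pos": [5, -41, 0], "turn": 0, "claw": 0},
    {"delta_pos": [5, -41, 0], "turn": 0, "claw": 0},
    {"delta_pos": [4, -40, 0], "turn": 0, "claw": 0},
    {"delta_pos": [0, 0, 0], "turn": 0, "claw": 0},
    {"delta_pos": [0, 0, 0], "turn": 0, "claw": 0},
  ],
)

```text
time_s: 27.8
tcp_pos: [0.5751, 0.2313, 0.2008]
ee_rot: [[-0.025, -1.0, -0.002], [-1.0, 0.025, -0.001], [0.001, 0.002, -1.0]]
wrist_force: [-0.8, -0.1, -0.5]
gripper_width: 0.388
gripper_force: 30.0
```

Run:
```python
from h import *
pic=[]
for n in('top','side'):
    c=cap(n);C=cloud(c); p=sl(C,.135,.16,.54,.6,.19,.28); print(n,len(p),rect(p) if len(p)>4 else '')
    for nm,a in (("lo x<.. ",(.56,)),):
        q=p[p[:,2]<.16]; print(np.percentile(q,[2,98],axis=0).round(4).tolist() if len(q) else '')
    p=sl(C,.112,.129,.53,.62,.02,.3); print("rack",rect(p))
    b=(200,360,100,220) if n=="top" else (250,410,100,220)
    pic.append(cv2.resize(c["color"][b[2]:b[3],b[0]:b[1]],(400,300),interpolation=2))
cv2.imwrite("pics/p1.png",np.hstack(pic)[:,:,::-1])
plan((.575,.232,.15,-91.35))
```

```text
top 1 
[[0.5901, 0.2189, 0.1485], [0.5901, 0.2189, 0.1485]]
rack (array([583.4, 158.1]), array([198.4,  74.7]), np.float32(-1.22))
side 60 (array([562.6, 225.3]), array([24.5, 42.3]), np.float32(44.54))
[[0.5528, 0.2159, 0.1415], [0.5849, 0.2471, 0.159]]
rack (array([581.7, 159.5]), array([202.2,  78.6]), np.float32(-1.25))
at [574.8 231.7 201.6] yaw -91.38 j6 -38 grip 0.393 F [ 0.  -0.9 -0.3] gf 30.0 t 27.90 tilt [-0.001 -0.   ]
turn -0.001 then shift [-0.4 -0.2 51.6]
```

View pics/p1.png

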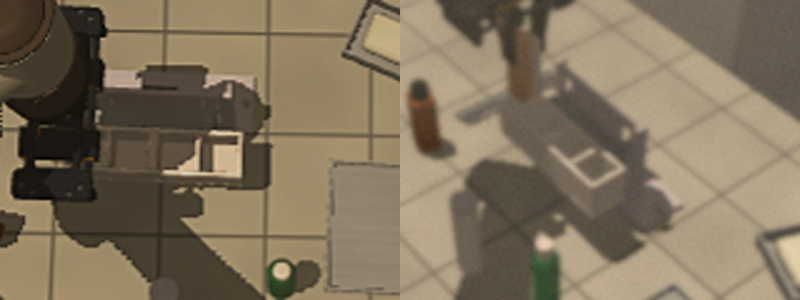

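The brush hangs over the leftmost pocket (side crop (520,60)). Lowering it in.

>>> drive_tool(
  moves=[
    {"delta_pos": [0, 1.5, 12], "turn": 0, "claw": 0},
    {"delta_pos": [0, 0, 15], "turn": 0, "claw": 0},
    {"delta_pos": [0, 0, 10], "turn": 0, "claw": 0},
    {"delta_pos": [0, 0, 0], "turn": 0, "claw": 0},
  ],
)

```text
time_s: 28.4
tcp_pos: [0.5737, 0.2313, 0.1632]
ee_rot: [[-0.025, -1.0, -0.002], [-1.0, 0.025, -0.002], [0.002, 0.002, -1.0]]
wrist_force: [-0.0, 0.0, -1.1]
gripper_width: 0.394
gripper_force: 30.0
```

>>> drive_tool(
  moves=[
    {"delta_pos": [0, 0, 8], "turn": 0, "claw": 0},
    {"delta_pos": [0, 0, 8], "turn": 0, "claw": 0},
    {"delta_pos": [0, 0, 8], "turn": 0, "claw": 0},
    {"delta_pos": [0, 0, 0], "turn": 0, "claw": 0},
  ],
)

```text
time_s: 28.9
tcp_pos: [0.5739, 0.2313, 0.1397]
ee_rot: [[-0.026, -1.0, -0.001], [-1.0, 0.026, -0.001], [0.001, 0.001, -1.0]]
wrist_force: [0.2, -0.0, -0.4]
gripper_width: 0.39
gripper_force: 30.0
```

>>> drive_tool(
  moves=[
    {"delta_pos": [0, 0, 4], "turn": 0, "claw": 0},
    {"delta_pos": [0, 0, 0], "turn": 0, "claw": 0},
    {"delta_pos": [0, 0, 0], "turn": 0, "claw": 0.58},
    {"delta_pos": [0, 0, 0], "turn": 0, "claw": 0.58},
    {"delta_pos": [0, 0, 0], "turn": 0, "claw": 0.58},
    {"delta_pos": [0, 0, -30], "turn": 0, "claw": 0.58},
    {"delta_pos": [0, 0, -40], "turn": 0, "claw": 0.6},
    {"delta_pos": [0, 0, 0], "turn": 0, "claw": 0.6},
  ],
)

```text
time_s: 29.9
tcp_pos: [0.5762, 0.2326, 0.2109]
ee_rot: [[-0.025, -1.0, 0.008], [-1.0, 0.025, 0.004], [-0.004, -0.007, -1.0]]
wrist_force: [-0.8, -0.7, -0.9]
gripper_width: 0.595
gripper_force: 0.0
```

```bash
python3 -c "
from h import *
plan((.4945,.3625,.2,-104.5),(.4945,.3625,.071,None))"
```

```text
at [576.2 232.6 210.9] yaw -91.43 j6 -38 grip 0.595 F [-0.8 -0.7 -0.9] gf 0.0 t 29.90 tilt [0.008 0.004]
turn 0.228 then shift [-105.3  111.6   10.9]
turn -0.000 then shift [ -0.   0. 129.]
```

>>> drive_tool(
  moves=[
    {"delta_pos": [0, 0, 0], "turn": 0.114, "claw": 0.6},
    {"delta_pos": [0, 0, 0], "turn": 0.114, "claw": 0.6},
    {"delta_pos": [-35, 37, 0], "turn": 0, "claw": 0.6},
    {"delta_pos": [-35, 37, 0], "turn": 0, "claw": 0.6},
    {"delta_pos": [-35, 37, 10], "turn": 0, "claw": 0.6},
    {"delta_pos": [0, 0, 40], "turn": 0, "claw": 0.6},
    {"delta_pos": [0, 0, 0], "turn": 0, "claw": 0.6},
  ],
)

```text
time_s: 30.78
tcp_pos: [0.4907, 0.3596, 0.1528]
ee_rot: [[-0.25, -0.968, -0.006], [-0.968, 0.25, -0.006], [0.007, 0.004, -1.0]]
wrist_force: [1.6, 0.2, 0.1]
gripper_width: 0.598
gripper_force: 0.0
```

```bash
python3 -c "
from h import *
plan((.4945,.3625,.059,-104.5))
for n in('top','side'):
    C=cloud(cap(n)); p=sl(C,.15,.18,.54,.62,.19,.28); print(n,'brush',len(p),rect(p) if len(p)>4 else '',np.percentile(p[:,2],95) if len(p) else '')
    p=sl(C,.11,.13,.53,.62,.02,.19); print('rack',rect(p),np.percentile(p[:,2],95))
"
```

```text
at [490.7 359.6 152.8] yaw -104.50 j6 -66 grip 0.598 F [1.6 0.2 0.1] gf 0.0 t 30.77 tilt [-0.006 -0.006]
turn 0.000 then shift [-3.7 -2.9 93.8]
top brush 141 (array([570.7, 232.7]), array([31.6, 35.1]), np.float32(86.65)) 0.17008920476616662
rack (array([582.5, 124.4]), array([131.4,  75.1]), np.float32(-0.35)) 0.12709831121295048
side brush 100 (array([568.5, 232.1]), array([37.9, 30.8]), np.float32(-84.18)) 0.16915088930666958
rack (array([580.2, 123.4]), array([131.8,  79.2]), np.float32(-0.14)) 0.12670327090908465
```

Brush stands in pocket 1 (top 0.169–0.170 m, as expected). Now the flask.

>>> drive_tool(
  moves=[
    {"delta_pos": [-3.5, -2.5, 30], "turn": 0, "claw": 0.6},
    {"delta_pos": [0, 0, 35], "turn": 0, "claw": 0.6},
    {"delta_pos": [0, 0, 28], "turn": 0, "claw": 0.6},
    {"delta_pos": [0, 0, 0], "turn": 0, "claw": 0.2},
    {"delta_pos": [0, 0, 0], "turn": 0, "claw": 0},
    {"delta_pos": [0, 0, 0], "turn": 0, "claw": 0},
    {"delta_pos": [0, 0, 0], "turn": 0, "claw": 0},
    {"delta_pos": [0, 0, 0], "turn": 0, "claw": 0},
    {"delta_pos": [0, 0, 0], "turn": 0, "claw": 0},
  ],
)

```text
time_s: 32.0
tcp_pos: [0.4976, 0.3649, 0.0657]
ee_rot: [[-0.25, -0.968, 0.003], [-0.968, 0.25, 0.003], [-0.003, -0.003, -1.0]]
wrist_force: [0.1, -0.1, 6.4]
gripper_width: 0.388
gripper_force: 30.0
```

>>> drive_tool(
  moves=[
    {"delta_pos": [0, 0, -20], "turn": 0, "claw": 0},
    {"delta_pos": [0, 0, -50], "turn": 0, "claw": 0},
    {"delta_pos": [0, 0, -50], "turn": 0, "claw": 0},
    {"delta_pos": [0, 0, -40], "turn": -0.115, "claw": 0},
    {"delta_pos": [0, 0, -20], "turn": -0.115, "claw": 0},
    {"delta_pos": [0, 0, 0], "turn": 0, "claw": 0},
  ],
)

```text
time_s: 32.75
tcp_pos: [0.4966, 0.3643, 0.2453]
ee_rot: [[-0.025, -1.0, 0.002], [-1.0, 0.025, 0.003], [-0.003, -0.002, -1.0]]
wrist_force: [-0.2, 0.4, -0.8]
gripper_width: 0.391
gripper_force: 30.0
```

```bash
python3 -c "
from h import *
plan((.5728,.185,.243,-91.35))"
```

```text
at [496.6 364.3 245.3] yaw -91.42 j6 -53 grip 0.391 F [-0.2  0.4 -0.8] gf 30.0 t 32.75 tilt [0.002 0.003]
turn -0.001 then shift [177.5 -80.4   2.3]
```

>>> drive_tool(
  moves=[
    {"delta_pos": [0, 0, -10], "turn": 0, "claw": 0},
    {"delta_pos": [44, -20, 0], "turn": 0, "claw": 0},
    {"delta_pos": [44, -20, 0], "turn": 0, "claw": 0},
    {"delta_pos": [44, -20, 0], "turn": 0, "claw": 0},
    {"delta_pos": [45, -20, 0], "turn": 0, "claw": 0},
    {"delta_pos": [0, 0, 0], "turn": 0, "claw": 0},
    {"delta_pos": [0, 0, 0], "turn": 0, "claw": 0},
  ],
)

```text
time_s: 33.62
tcp_pos: [0.5719, 0.1849, 0.2527]
ee_rot: [[-0.025, -1.0, -0.002], [-1.0, 0.025, -0.001], [0.001, 0.002, -1.0]]
wrist_force: [-0.7, 0.9, 0.3]
gripper_width: 0.39
gripper_force: 30.0
```

Run:
```python
from h import *
for n in('top','side'):
    c=cap(n);C=cloud(c)
    p=sl(C,.18,.235,.52,.62,.16,.22); p=p[p[:,2]<.228]; print(n,len(p),np.percentile(p,[2,50,98],axis=0).round(4).tolist() if len(p) else '')
plan((.572,.185,.16,-91.35))
```

```text
top 1 [[0.5526, 0.1825, 0.1922], [0.5526, 0.1825, 0.1922], [0.5526, 0.1825, 0.1922]]
side 157 [[0.5494, 0.1671, 0.1895], [0.5565, 0.1709, 0.2091], [0.5834, 0.2, 0.227]]
at [571.8 185.9 253. ] yaw -91.30 j6 -35 grip 0.390 F [-0.4  0.4  0.2] gf 30.0 t 33.73 tilt [-0.001 -0.   ]
turn 0.001 then shift [ 0.8 -0.2 93. ]
```

>>> drive_tool(
  moves=[
    {"delta_pos": [0, 0, 20], "turn": 0, "claw": 0},
    {"delta_pos": [0, 0, 20], "turn": 0, "claw": 0},
    {"delta_pos": [0, 0, 15], "turn": 0, "claw": 0},
    {"delta_pos": [0, 0, 10], "turn": 0, "claw": 0},
    {"delta_pos": [0, 0, 8], "turn": 0, "claw": 0},
    {"delta_pos": [0, 0, 0], "turn": 0, "claw": 0},
  ],
)

```text
time_s: 34.48
tcp_pos: [0.5722, 0.1851, 0.1802]
ee_rot: [[-0.023, -1.0, -0.0], [-1.0, 0.023, -0.0], [0.0, 0.0, -1.0]]
wrist_force: [0.8, 0.7, -0.5]
gripper_width: 0.391
gripper_force: 30.0
```

>>> drive_tool(
  moves=[
    {"delta_pos": [0, 0, 8], "turn": 0, "claw": 0},
    {"delta_pos": [0, 0, 8], "turn": 0, "claw": 0},
    {"delta_pos": [0, 0, 8], "turn": 0, "claw": 0},
    {"delta_pos": [0, 0, 0], "turn": 0, "claw": 0},
  ],
)

```text
time_s: 34.98
tcp_pos: [0.5724, 0.1849, 0.1559]
ee_rot: [[-0.023, -1.0, -0.0], [-1.0, 0.023, -0.0], [0.0, 0.0, -1.0]]
wrist_force: [0.7, 0.6, -1.5]
gripper_width: 0.39
gripper_force: 30.0
```

Bottom is now about 35 mm into the pocket. Going down, releasing and retreating.

>>> drive_tool(
  moves=[
    {"delta_pos": [0, 0, 7], "turn": 0, "claw": 0},
    {"delta_pos": [0, 0, 6], "turn": 0, "claw": 0},
    {"delta_pos": [0, 0, 2], "turn": 0, "claw": 0},
    {"delta_pos": [0, 0, 0], "turn": 0, "claw": 0},
    {"delta_pos": [0, 0, 0], "turn": 0, "claw": 0.58},
    {"delta_pos": [0, 0, 0], "turn": 0, "claw": 0.58},
    {"delta_pos": [0, 0, 0], "turn": 0, "claw": 0.58},
    {"delta_pos": [0, 0, -30], "turn": 0, "claw": 0.58},
    {"delta_pos": [0, 0, -50], "turn": 0, "claw": 0.6},
    {"delta_pos": [0, 0, 0], "turn": 0, "claw": 0.6},
  ],
)

```text
time_s: 36.22
tcp_pos: [0.5745, 0.186, 0.2266]
ee_rot: [[-0.023, -1.0, 0.009], [-1.0, 0.023, 0.004], [-0.004, -0.009, -1.0]]
wrist_force: [-0.3, -0.2, -0.7]
gripper_width: 0.598
gripper_force: 0.0
```

```bash
python3 -c "
from h import *
plan((.414,.1417,.16,-91.35))"
```

```text
at [574.5 186.  226.6] yaw -91.31 j6 -35 grip 0.598 F [-0.3 -0.2 -0.7] gf 0.0 t 36.23 tilt [0.009 0.004]
turn 0.001 then shift [ 48.1 159.4  66.6]
```

>>> drive_tool(
  moves=[
    {"delta_pos": [12, 40, 0], "turn": 0, "claw": 0.6},
    {"delta_pos": [12, 40, 0], "turn": 0, "claw": 0.6},
    {"delta_pos": [12, 40, 0], "turn": 0, "claw": 0.6},
    {"delta_pos": [12, 39, 20], "turn": 0, "claw": 0.6},
    {"delta_pos": [0, 0, 40], "turn": 0, "claw": 0.6},
    {"delta_pos": [0, 0, 0], "turn": 0, "claw": 0.6},
  ],
)

```text
time_s: 36.98
tcp_pos: [0.4098, 0.1392, 0.1595]
ee_rot: [[-0.024, -1.0, -0.006], [-1.0, 0.024, -0.004], [0.004, 0.005, -1.0]]
wrist_force: [0.4, -0.0, -0.1]
gripper_width: 0.6
gripper_force: 0.0
```

```bash
python3 -c "
from h import *
plan((.414,.1417,.065,-91.35))
for n in('top','side'):
    C=cloud(cap(n)); p=sl(C,.165,.195,.54,.62,.16,.21); print(n,'flask',len(p),rect(p) if len(p)>4 else '',np.percentile(p[:,2],95) if len(p) else '')
    p=sl(C,.11,.13,.53,.62,.02,.155); print('rack',rect(p),np.percentile(p[:,2],95))
"
```

```text
at [409.8 139.2 159.5] yaw -91.35 j6 -42 grip 0.600 F [ 0.4 -0.  -0.1] gf 0.0 t 36.98 tilt [-0.006 -0.004]
turn -0.000 then shift [-2.6 -4.1 94.5]
top flask 82 (array([568. , 186.7]), array([24.1, 24.2]), np.float32(78.06)) 0.18345790336255724
rack (array([582.1, 106.7]), array([95.8, 74.8]), np.float32(-0.46)) 0.12731891951382554
side flask 45 (array([568.2, 181.2]), array([24.6, 17.2]), np.float32(-59.14)) 0.18324185566387002
rack (array([580.7, 106.5]), array([97.3, 79. ]), np.float32(-1.07)) 0.1263069777687563
```

>>> drive_tool(
  moves=[
    {"delta_pos": [-1, -2, 30], "turn": 0, "claw": 0.6},
    {"delta_pos": [0, 0, 35], "turn": 0, "claw": 0.6},
    {"delta_pos": [0, 0, 29], "turn": 0, "claw": 0.6},
    {"delta_pos": [0, 0, 0], "turn": 0, "claw": 0.2},
    {"delta_pos": [0, 0, 0], "turn": 0, "claw": 0},
    {"delta_pos": [0, 0, 0], "turn": 0, "claw": 0},
    {"delta_pos": [0, 0, 0], "turn": 0, "claw": 0},
    {"delta_pos": [0, 0, 0], "turn": 0, "claw": 0},
    {"delta_pos": [0, 0, 0], "turn": 0, "claw": 0},
  ],
)

```text
time_s: 38.2
tcp_pos: [0.4155, 0.1426, 0.0691]
ee_rot: [[-0.023, -1.0, 0.003], [-1.0, 0.023, 0.002], [-0.002, -0.003, -1.0]]
wrist_force: [-0.6, 0.6, 7.0]
gripper_width: 0.38
gripper_force: 30.0
```

>>> drive_tool(
  moves=[
    {"delta_pos": [0, 0, -20], "turn": 0, "claw": 0},
    {"delta_pos": [0, 0, -50], "turn": 0, "claw": 0},
    {"delta_pos": [0, 0, -50], "turn": 0, "claw": 0},
    {"delta_pos": [0, 0, -50], "turn": 0, "claw": 0},
    {"delta_pos": [0, 0, 0], "turn": 0, "claw": 0},
  ],
)

```text
time_s: 38.83
tcp_pos: [0.4158, 0.1428, 0.2417]
ee_rot: [[-0.023, -1.0, 0.008], [-1.0, 0.023, 0.006], [-0.006, -0.008, -1.0]]
wrist_force: [0.2, -0.2, -1.7]
gripper_width: 0.388
gripper_force: 30.0
```

```bash
python3 -c "
from h import *
plan((.571,.133,.25,-91.35))
C=cloud(cap('side')); p=sl(C,.14,.225,.37,.46,.09,.19); p=p[p[:,2]<.195]; print(len(p),np.percentile(p,[2,50,98],axis=0).round(4).tolist())"
```

```text
at [415.8 142.8 241.7] yaw -91.32 j6 -42 grip 0.388 F [ 0.2 -0.2 -1.7] gf 30.0 t 38.83 tilt [0.008 0.006]
turn 0.001 then shift [   6.2 -155.4   -8.3]
63 [[0.3972, 0.1255, 0.1732], [0.4064, 0.1304, 0.1845], [0.4242, 0.1445, 0.1946]]
```

>>> drive_tool(
  moves=[
    {"delta_pos": [2, -39, 0], "turn": 0, "claw": 0},
    {"delta_pos": [2, -39, 0], "turn": 0, "claw": 0},
    {"delta_pos": [2, -39, 0], "turn": 0, "claw": 0},
    {"delta_pos": [0, -38, 0], "turn": 0, "claw": 0},
    {"delta_pos": [0, 0, 0], "turn": 0, "claw": 0},
    {"delta_pos": [0, 0, 15], "turn": 0, "claw": 0},
    {"delta_pos": [0, 0, 15], "turn": 0, "claw": 0},
    {"delta_pos": [0, 0, 0], "turn": 0, "claw": 0},
  ],
)

```text
time_s: 39.88
tcp_pos: [0.567, 0.1317, 0.2055]
ee_rot: [[-0.023, -1.0, -0.004], [-1.0, 0.023, -0.002], [0.002, 0.004, -1.0]]
wrist_force: [0.0, 0.8, -0.7]
gripper_width: 0.387
gripper_force: 30.0
```

```bash
python3 -c "
from h import *
plan((.571,.133,.143,-91.35))
C=cloud(cap('side')); p=sl(C,.14,.18,.53,.62,.09,.158); print(len(p),np.percentile(p,[2,50,98],axis=0).round(4).tolist())"
```

```text
at [567.  131.7 205.5] yaw -91.32 j6 -30 grip 0.387 F [ 0.   0.8 -0.7] gf 30.0 t 39.88 tilt [-0.004 -0.002]
turn 0.000 then shift [-1.4 -4.  62.5]
116 [[0.5467, 0.1135, 0.1403], [0.5552, 0.1191, 0.1614], [0.5731, 0.1357, 0.1795]]
```

>>> drive_tool(
  moves=[
    {"delta_pos": [-1.5, -3.5, 5], "turn": 0, "claw": 0},
    {"delta_pos": [0, 0, 8], "turn": 0, "claw": 0},
    {"delta_pos": [0, 0, 8], "turn": 0, "claw": 0},
    {"delta_pos": [0, 0, 8], "turn": 0, "claw": 0},
    {"delta_pos": [0, 0, 0], "turn": 0, "claw": 0},
  ],
)

```text
time_s: 40.55
tcp_pos: [0.572, 0.1332, 0.1775]
ee_rot: [[-0.024, -1.0, -0.002], [-1.0, 0.024, -0.001], [0.001, 0.002, -1.0]]
wrist_force: [0.6, -0.1, -0.6]
gripper_width: 0.38
gripper_force: 30.0
```

>>> drive_tool(
  moves=[
    {"delta_pos": [0, 0, 8], "turn": 0, "claw": 0},
    {"delta_pos": [0, 0, 8], "turn": 0, "claw": 0},
    {"delta_pos": [0, 0, 8], "turn": 0, "claw": 0},
    {"delta_pos": [0, 0, 0], "turn": 0, "claw": 0},
  ],
)

```text
time_s: 41.05
tcp_pos: [0.5719, 0.1332, 0.1535]
ee_rot: [[-0.024, -1.0, -0.002], [-1.0, 0.024, -0.001], [0.001, 0.002, -1.0]]
wrist_force: [-0.0, -0.2, -1.1]
gripper_width: 0.383
gripper_force: 30.0
```

>>> drive_tool(
  moves=[
    {"delta_pos": [0, 0, 6], "turn": 0, "claw": 0},
    {"delta_pos": [0, 0, 3], "turn": 0, "claw": 0},
    {"delta_pos": [0, 0, 0], "turn": 0, "claw": 0},
    {"delta_pos": [0, 0, 0], "turn": 0, "claw": 0.58},
    {"delta_pos": [0, 0, 0], "turn": 0, "claw": 0.58},
    {"delta_pos": [0, 0, 0], "turn": 0, "claw": 0.58},
    {"delta_pos": [0, 0, -30], "turn": 0, "claw": 0.58},
    {"delta_pos": [0, 0, -50], "turn": 0, "claw": 0.6},
    {"delta_pos": [0, 0, 0], "turn": 0, "claw": 0.6},
  ],
)

```text
time_s: 42.18
tcp_pos: [0.5751, 0.1343, 0.2307]
ee_rot: [[-0.023, -1.0, 0.01], [-1.0, 0.023, 0.004], [-0.004, -0.01, -1.0]]
wrist_force: [0.1, -0.2, 0.3]
gripper_width: 0.598
gripper_force: 0.0
```

```bash
python3 -c "
from h import *
plan((.4365,.0125,.18,-91.35))"
```

```text
at [575.1 134.3 230.7] yaw -91.31 j6 -30 grip 0.598 F [ 0.1 -0.2  0.3] gf 0.0 t 42.17 tilt [0.01  0.004]
turn 0.001 then shift [125.1 135.7  50.7]
```

>>> drive_tool(
  moves=[
    {"delta_pos": [31, 33, 0], "turn": 0, "claw": 0.6},
    {"delta_pos": [31, 33, 0], "turn": 0, "claw": 0.6},
    {"delta_pos": [31, 33, 10], "turn": 0, "claw": 0.6},
    {"delta_pos": [31, 33, 20], "turn": 0, "claw": 0.6},
    {"delta_pos": [0, 0, 10], "turn": 0, "claw": 0.6},
    {"delta_pos": [0, 0, 0], "turn": 0, "claw": 0.6},
    {"delta_pos": [0, 0, 0], "turn": 0, "claw": 0.6},
  ],
)

```text
time_s: 43.05
tcp_pos: [0.4389, 0.0133, 0.1859]
ee_rot: [[-0.023, -1.0, 0.001], [-1.0, 0.023, 0.0], [-0.0, -0.001, -1.0]]
wrist_force: [0.6, -0.3, 0.0]
gripper_width: 0.599
gripper_force: 0.0
```

```bash
python3 -c "
from h import *
plan((.4365,.0125,.065,-91.35))
for n in('top','side'):
    C=cloud(cap(n)); p=sl(C,.18,.205,.54,.62,.11,.16); print(n,'tube',len(p),rect(p) if len(p)>4 else '',np.percentile(p[:,2],95) if len(p) else '')
    p=sl(C,.11,.145,.41,.46,-.02,.04); print('bottle',len(p),rect(p) if len(p)>4 else '')
"
```

```text
at [438.9  13.3 185.9] yaw -91.31 j6 -24 grip 0.599 F [ 0.6 -0.3  0. ] gf 0.0 t 43.05 tilt [0.001 0.   ]
turn 0.001 then shift [  0.8   2.4 120.9]
top tube 138 (array([567.9, 134.8]), array([32.2, 32.5]), np.float32(19.87)) 0.19528953966903115
bottle 15 (array([430.7,  13.3]), array([24.8,  4.3]), np.float32(-1.21))
side tube 0  
bottle 116 (array([433.8,  11.6]), array([27.4, 29.8]), np.float32(30.2))
```

Tube stands in pocket 3 (top 0.195 m). Now the bottle.

>>> drive_tool(
  moves=[
    {"delta_pos": [0.5, 1.5, 40], "turn": 0, "claw": 0.6},
    {"delta_pos": [0, 0, 40], "turn": 0, "claw": 0.6},
    {"delta_pos": [0, 0, 38], "turn": 0, "claw": 0.6},
    {"delta_pos": [0, 0, 0], "turn": 0, "claw": 0.2},
    {"delta_pos": [0, 0, 0], "turn": 0, "claw": 0},
    {"delta_pos": [0, 0, 0], "turn": 0, "claw": 0},
    {"delta_pos": [0, 0, 0], "turn": 0, "claw": 0},
    {"delta_pos": [0, 0, 0], "turn": 0, "claw": 0},
    {"delta_pos": [0, 0, 0], "turn": 0, "claw": 0},
  ],
)

```text
time_s: 44.28
tcp_pos: [0.4375, 0.0126, 0.069]
ee_rot: [[-0.023, -1.0, 0.004], [-1.0, 0.023, 0.001], [-0.001, -0.004, -1.0]]
wrist_force: [-0.9, 1.7, 7.1]
gripper_width: 0.381
gripper_force: 30.0
```

>>> drive_tool(
  moves=[
    {"delta_pos": [0, 0, -20], "turn": 0, "claw": 0},
    {"delta_pos": [0, 0, -50], "turn": 0, "claw": 0},
    {"delta_pos": [0, 0, -50], "turn": 0, "claw": 0},
    {"delta_pos": [0, 0, -50], "turn": 0, "claw": 0},
    {"delta_pos": [0, 0, 0], "turn": 0, "claw": 0},
    {"delta_pos": [0, 0, 0], "turn": 0, "claw": 0},
  ],
)

```text
time_s: 45.02
tcp_pos: [0.435, 0.012, 0.2368]
ee_rot: [[-0.024, -1.0, -0.002], [-1.0, 0.024, 0.0], [-0.0, 0.002, -1.0]]
wrist_force: [-0.8, 0.6, -2.0]
gripper_width: 0.381
gripper_force: 30.0
```

```bash
python3 -c "
from h import *
plan((.5705,.086,.24,-91.35))
C=cloud(cap('side')); p=sl(C,.14,.225,.38,.48,-.04,.06); p=p[p[:,2]<.195]; print(len(p),np.percentile(p,[2,50,98],axis=0).round(4).tolist())"
```

```text
at [435.   12.  236.8] yaw -91.38 j6 -24 grip 0.381 F [-0.8  0.6 -2. ] gf 30.0 t 45.02 tilt [-0.002  0.   ]
turn -0.000 then shift [ -77.2 -133.7   -3.2]
90 [[0.416, -0.0039, 0.1685], [0.4231, 0.0003, 0.1822], [0.4429, 0.019, 0.1946]]
```

>>> drive_tool(
  moves=[
    {"delta_pos": [-19, -33, 0], "turn": 0, "claw": 0},
    {"delta_pos": [-19, -33, 0], "turn": 0, "claw": 0},
    {"delta_pos": [-19, -33, 0], "turn": 0, "claw": 0},
    {"delta_pos": [-20, -34.5, 0], "turn": 0, "claw": 0},
    {"delta_pos": [0, 0, 0], "turn": 0, "claw": 0},
    {"delta_pos": [0, 0, 15], "turn": 0, "claw": 0},
    {"delta_pos": [0, 0, 15], "turn": 0, "claw": 0},
    {"delta_pos": [0, 0, 0], "turn": 0, "claw": 0},
    {"delta_pos": [0, 0, 0], "turn": 0, "claw": 0},
  ],
)

```text
time_s: 46.2
tcp_pos: [0.5713, 0.0857, 0.2079]
ee_rot: [[-0.024, -1.0, 0.001], [-1.0, 0.024, -0.0], [0.0, -0.001, -1.0]]
wrist_force: [-1.0, -0.4, -1.1]
gripper_width: 0.383
gripper_force: 30.0
```

```bash
python3 -c "
from h import *
plan((.5705,.086,.143,-91.35))
C=cloud(cap('side')); p=sl(C,.135,.18,.53,.62,.05,.11); print(len(p),np.percentile(p,[2,50,98],axis=0).round(4).tolist())"
```

```text
at [571.3  85.7 207.9] yaw -91.35 j6 -26 grip 0.383 F [-1.  -0.4 -1.1] gf 30.0 t 46.20 tilt [ 0.001 -0.   ]
turn 0.000 then shift [-0.2  0.8 64.9]
119 [[0.5514, 0.0693, 0.1409], [0.5587, 0.0751, 0.1594], [0.5792, 0.0952, 0.1794]]
```

>>> drive_tool(
  moves=[
    {"delta_pos": [0, 1, 8], "turn": 0, "claw": 0},
    {"delta_pos": [0, 0, 8], "turn": 0, "claw": 0},
    {"delta_pos": [0, 0, 8], "turn": 0, "claw": 0},
    {"delta_pos": [0, 0, 8], "turn": 0, "claw": 0},
    {"delta_pos": [0, 0, 0], "turn": 0, "claw": 0},
  ],
)

```text
time_s: 46.88
tcp_pos: [0.5699, 0.0859, 0.1745]
ee_rot: [[-0.024, -1.0, -0.002], [-1.0, 0.024, -0.001], [0.001, 0.002, -1.0]]
wrist_force: [0.3, -0.0, -0.5]
gripper_width: 0.379
gripper_force: 30.0
```

>>> drive_tool(
  moves=[
    {"delta_pos": [0, 0, 8], "turn": 0, "claw": 0},
    {"delta_pos": [0, 0, 8], "turn": 0, "claw": 0},
    {"delta_pos": [0, 0, 6], "turn": 0, "claw": 0},
    {"delta_pos": [0, 0, 0], "turn": 0, "claw": 0},
  ],
)

```text
time_s: 47.38
tcp_pos: [0.57, 0.0859, 0.1528]
ee_rot: [[-0.024, -1.0, -0.001], [-1.0, 0.024, -0.001], [0.001, 0.001, -1.0]]
wrist_force: [-0.0, -0.6, -1.6]
gripper_width: 0.383
gripper_force: 30.0
```

>>> drive_tool(
  moves=[
    {"delta_pos": [0, 0, 6], "turn": 0, "claw": 0},
    {"delta_pos": [0, 0, 2], "turn": 0, "claw": 0},
    {"delta_pos": [0, 0, 0], "turn": 0, "claw": 0},
    {"delta_pos": [0, 0, 0], "turn": 0, "claw": 0.58},
    {"delta_pos": [0, 0, 0], "turn": 0, "claw": 0.58},
    {"delta_pos": [0, 0, 0], "turn": 0, "claw": 0.58},
    {"delta_pos": [0, 0, -30], "turn": 0, "claw": 0.58},
    {"delta_pos": [0, 0, -60], "turn": 0, "claw": 0.58},
    {"delta_pos": [0, 50, 0], "turn": 0, "claw": 0.5},
    {"delta_pos": [0, 50, 0], "turn": 0, "claw": 0.4},
    {"delta_pos": [0, 50, 0], "turn": 0, "claw": 0.4},
    {"delta_pos": [0, 0, 0], "turn": 0, "claw": 0.4},
  ],
)

```text
time_s: 48.88
tcp_pos: [0.4177, 0.089, 0.2362]
ee_rot: [[-0.022, -1.0, 0.001], [-1.0, 0.022, 0.001], [-0.001, -0.001, -1.0]]
wrist_force: [0.3, 0.1, 0.5]
gripper_width: 0.407
gripper_force: 0.0
```

Run:
```python
from h import *
pic=[]
for n in('top','side'):
    c=cap(n);C=cloud(c); b=(200,440,100,280) if n=="top" else (250,490,100,280)
    pic.append(cv2.resize(c["color"][b[2]:b[3],b[0]:b[1]],(400,300),interpolation=2))
    p=sl(C,.055,.09,.35,.6,-.5,-.25); print(n,"handle",len(p),rect(p),np.median(p[:,2]))
    p=sl(C,.007,.018,.36,.63,-.29,.03)
    print("tray rim",len(p),rect(p), "near x",np.percentile(p,[1,99],axis=0).round(3).tolist())
    p=sl(C,.11,.129,.53,.62,.02,.3); print("rack",rect(p),np.percentile(p[:,2],95))
    p=sl(C,.2,.22,.54,.62,.05,.12); print("bottle",len(p),np.percentile(p[:,2],95) if len(p) else '')
cv2.imwrite("pics/b1.png",np.hstack(pic)[:,:,::-1])
plan()
```

```text
top handle 168 (array([ 495.4, -347.3]), array([ 11.2, 127.4]), np.float32(2.72)) 0.07007767500653483
tray rim 740 (array([ 495.6, -132.2]), array([261.1, 310.5]), np.float32(2.46)) near x [[0.422, -0.285, 0.007], [0.603, -0.036, 0.016]]
rack (array([583.6, 159.2]), array([200.9,  72.7]), np.float32(-0.13)) 0.12719143871144656
bottle 51 0.21292378384195065
side handle 264 (array([ 492. , -348.7]), array([ 12.6, 130.1]), np.float32(3.35)) 0.07110554259191054
tray rim 721 (array([ 507. , -144.4]), array([291.5, 163.6]), np.float32(-2.49)) near x [[0.422, -0.288, 0.007], [0.589, -0.039, 0.016]]
rack (array([581.2, 143.2]), array([173.4,  78. ]), np.float32(-1.22)) 0.12716376404444002
bottle 40 0.21277470830958123
at [420.7  89.8 236.4] yaw -91.29 j6 -35 grip 0.404 F [-0.  -0.2  0.1] gf 0.0 t 48.98 tilt [0.002 0.001]
```

View pics/b1.png

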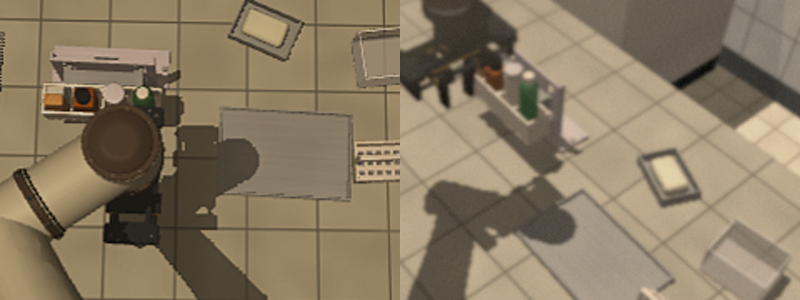

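All four things stand in the correct pockets (top crop (57,98), (85,98), (114,93), (142,93)). The basket has been knocked to (0.494, −0.348), yaw about 3°. Getting the tray pose and going to the basket.

Run:
```python
from h import *
c=cap("top"); w=plane(c,[(332,164),(411,169),(410,220),(331,217)],.012); print(w.round(3),w.mean(0).round(4))
plan((.4935,-.348,.2,-87),(.4935,-.348,.048,None))
```

```text
[[ 0.59  -0.044  0.012]
 [ 0.578 -0.283  0.012]
 [ 0.423 -0.278  0.012]
 [ 0.429 -0.043  0.012]] [ 0.5051 -0.1619  0.012 ]
at [421.2  89.9 236.2] yaw -91.33 j6 -35 grip 0.398 F [-0.4 -0.  -0.1] gf 0.0 t 49.02 tilt [0.002 0.001]
turn -0.076 then shift [441.1 -49.3  36.2]
turn 0.000 then shift [  0.  -0. 152.]
```

>>> drive_tool(
  moves=[
    {"delta_pos": [0, 0, 0], "turn": -0.076, "claw": 0.4},
    {"delta_pos": [55, -6, 0], "turn": 0, "claw": 0.4},
    {"delta_pos": [55, -6, 0], "turn": 0, "claw": 0.4},
    {"delta_pos": [55, -6, 0], "turn": 0, "claw": 0.4},
    {"delta_pos": [55, -6, 0], "turn": 0, "claw": 0.4},
    {"delta_pos": [55, -6, 0], "turn": 0, "claw": 0.4},
    {"delta_pos": [55, -6, 0], "turn": 0, "claw": 0.4},
    {"delta_pos": [55, -6, 0], "turn": 0, "claw": 0.4},
    {"delta_pos": [56, -7, 0], "turn": 0, "claw": 0.4},
    {"delta_pos": [0, 0, 40], "turn": 0, "claw": 0.4},
    {"delta_pos": [0, 0, 40], "turn": 0, "claw": 0.4},
    {"delta_pos": [0, 0, 0], "turn": 0, "claw": 0.4},
  ],
)

```text
time_s: 50.52
tcp_pos: [0.4908, -0.3484, 0.1513]
ee_rot: [[0.051, -0.999, -0.008], [-0.999, -0.051, 0.004], [-0.004, 0.008, -1.0]]
wrist_force: [0.3, -0.0, 0.4]
gripper_width: 0.402
gripper_force: 0.0
```

Run:
```python
from h import *
C=cloud(cap("side")); p=sl(C,.055,.09,.35,.6,-.5,-.25); print("handle",len(p),rect(p))
plan((.4935,-.348,.05,-87))
```

```text
handle 162 (array([ 491. , -348.6]), array([ 12.7, 130.6]), np.float32(5.8))
at [ 492.5 -349.1  154.2] yaw -87.02 j6 23 grip 0.404 F [-0.1 -0.2 -0.1] gf 0.0 t 50.58 tilt [-0.003  0.   ]
turn -0.000 then shift [ -1.   -1.1 104.2]
```

>>> drive_tool(
  moves=[
    {"delta_pos": [0, -1, 40], "turn": 0, "claw": 0.4},
    {"delta_pos": [0, 0, 40], "turn": 0, "claw": 0.4},
    {"delta_pos": [0, 0, 24], "turn": 0, "claw": 0.4},
    {"delta_pos": [0, 0, 0], "turn": 0, "claw": 0},
    {"delta_pos": [0, 0, 0], "turn": 0, "claw": 0},
    {"delta_pos": [0, 0, 0], "turn": 0, "claw": 0},
    {"delta_pos": [0, 0, 0], "turn": 0, "claw": 0},
    {"delta_pos": [0, 0, 0], "turn": 0, "claw": 0},
    {"delta_pos": [0, 0, -30], "turn": 0, "claw": 0},
    {"delta_pos": [0, 0, -40], "turn": 0, "claw": 0},
    {"delta_pos": [0, 0, 0], "turn": 0, "claw": 0},
    {"delta_pos": [0, 0, 0], "turn": 0, "claw": 0},
  ],
)

```text
time_s: 52.08
tcp_pos: [0.4926, -0.3477, 0.1208]
ee_rot: [[0.052, -0.999, -0.001], [-0.999, -0.052, 0.001], [-0.001, 0.001, -1.0]]
wrist_force: [-0.2, 0.2, -1.2]
gripper_width: 0.105
gripper_force: 30.0
```

Run:
```python
from h import *
plan((.505,-.160,.12,-93))
```

```text
at [ 492.6 -347.7  120.8] yaw -87.03 j6 23 grip 0.105 F [-0.2  0.2 -1.2] gf 30.0 t 52.08 tilt [-0.001  0.001]
turn 0.104 then shift [-188.1   -2.5    0.8]
```

>>> drive_tool(
  moves=[
    {"delta_pos": [0, 0, 0], "turn": 0.104, "claw": 0},
    {"delta_pos": [-47, -1, 0], "turn": 0, "claw": 0},
    {"delta_pos": [-47, 0, 0], "turn": 0, "claw": 0},
    {"delta_pos": [-47, -1, 0], "turn": 0, "claw": 0},
    {"delta_pos": [-47, 0, 0], "turn": 0, "claw": 0},
    {"delta_pos": [0, 0, 0], "turn": 0, "claw": 0},
    {"delta_pos": [0, 0, 25], "turn": 0, "claw": 0},
    {"delta_pos": [0, 0, 20], "turn": 0, "claw": 0},
    {"delta_pos": [0, 0, 13], "turn": 0, "claw": 0},
    {"delta_pos": [0, 0, 4], "turn": 0, "claw": 0},
    {"delta_pos": [0, 0, 0], "turn": 0, "claw": 0},
  ],
)

```text
time_s: 53.45
tcp_pos: [0.5052, -0.1609, 0.0595]
ee_rot: [[-0.052, -0.999, -0.0], [-0.999, 0.052, -0.0], [0.0, 0.0, -1.0]]
wrist_force: [0.8, 0.5, -0.6]
gripper_width: 0.109
gripper_force: 30.0
```

>>> drive_tool(
  moves=[
    {"delta_pos": [0, 0, 2], "turn": 0, "claw": 0},
    {"delta_pos": [0, 0, 0], "turn": 0, "claw": 0},
  ],
)

```text
time_s: 53.7
tcp_pos: [0.5054, -0.1606, 0.058]
ee_rot: [[-0.052, -0.999, 0.001], [-0.999, 0.052, 0.0], [-0.0, -0.001, -1.0]]
wrist_force: [0.0, 0.5, -1.0]
gripper_width: 0.109
gripper_force: 30.0
```

>>> drive_tool(
  moves=[
    {"delta_pos": [0, 0, 2], "turn": 0, "claw": 0},
    {"delta_pos": [0, 0, 2], "turn": 0, "claw": 0},
    {"delta_pos": [0, 0, 0], "turn": 0, "claw": 0},
  ],
)

```text
time_s: 54.08
tcp_pos: [0.5056, -0.1606, 0.0573]
ee_rot: [[-0.05, -0.999, 0.002], [-0.999, 0.05, -0.001], [0.001, -0.002, -1.0]]
wrist_force: [-8.0, 3.5, 20.6]
gripper_width: 0.11
gripper_force: 30.0
```

>>> drive_tool(
  moves=[
    {"delta_pos": [0, 0, 0], "turn": 0, "claw": 0.4},
    {"delta_pos": [0, 0, 0], "turn": 0, "claw": 0.4},
    {"delta_pos": [0, 0, 0], "turn": 0, "claw": 0.4},
    {"delta_pos": [0, 0, 0], "turn": 0, "claw": 0.4},
    {"delta_pos": [0, 0, -40], "turn": 0, "claw": 0.4},
    {"delta_pos": [0, 0, -60], "turn": 0, "claw": 0.4},
    {"delta_pos": [0, 0, -60], "turn": 0, "claw": 0.4},
    {"delta_pos": [0, 60, 0], "turn": 0, "claw": 0.4},
    {"delta_pos": [60, 30, 0], "turn": 0, "claw": 0.4},
    {"delta_pos": [60, 0, 0], "turn": 0, "claw": 0.4},
    {"delta_pos": [60, 0, 0], "turn": 0, "claw": 0.4},
    {"delta_pos": [0, 0, 0], "turn": 0, "claw": 0.4},
  ],
)

```text
time_s: 55.58
tcp_pos: [0.4074, -0.3349, 0.2127]
ee_rot: [[-0.057, -0.998, -0.001], [-0.998, 0.057, 0.0], [-0.0, 0.001, -1.0]]
wrist_force: [0.3, -0.4, -0.2]
gripper_width: 0.399
gripper_force: 0.0
```

Run:
```python
from h import *
pic=[]
for n in('top','side'):
    c=cap(n);C=cloud(c); b=(170,480,85,285) if n=="top" else (240,500,90,290)
    pic.append(cv2.resize(c["color"][b[2]:b[3],b[0]:b[1]],(400,300),interpolation=2))
    p=sl(C,.055,.09,.42,.58,-.26,-.05); print(n,"handle",len(p),rect(p),np.median(p[:,2]))
    for nm,b,h in(("brush",(.54,.62,.2,.26),.169),("flask",(.54,.62,.155,.21),.182),("tube",(.54,.62,.11,.155),.194),("bottle",(.54,.62,.05,.11),.212)):
        p=sl(C,h-.006,h+.01,*b); print(nm,len(p),rect(p) if len(p)>4 else '',np.percentile(p[:,2],90).round(3) if len(p) else '')
    p=sl(C,.11,.13,.53,.62,.02,.3); print("rack",rect(p),np.percentile(p[:,2],95))
cv2.imwrite("pics/end.png",np.hstack(pic)[:,:,::-1]); plan()
```

```text
top handle 148 (array([ 506.3, -151. ]), array([109.9,  11. ]), np.float32(-2.42)) 0.0739860283977204
brush 69 (array([563.2, 233.1]), array([17.5, 29.8]), np.float32(0.14)) 0.169
flask 65 (array([568.3, 186.6]), array([22.2, 24.6]), np.float32(60.23)) 0.182
tube 111 (array([568.4, 134.8]), array([31.2, 31.1]), np.float32(-72.5)) 0.194
bottle 41 (array([565.7,  86.1]), array([18.8, 16.4]), np.float32(-36.84)) 0.212
rack (array([583.7, 159.1]), array([200.8,  74.8]), np.float32(-1.74)) 0.1275057275643125
side handle 144 (array([ 502.2, -146.1]), array([99.7, 10.9]), np.float32(-1.1)) 0.07532803341856265
brush 43 (array([559.1, 231.4]), array([33.1, 17.8]), np.float32(-0.82)) 0.169
flask 44 (array([564.3, 183.8]), array([25.4, 23.7]), np.float32(-51.13)) 0.182
tube 74 (array([564.8, 131.9]), array([31.5, 29.6]), np.float32(-38.9)) 0.195
bottle 29 (array([562.2,  86.9]), array([17.7, 16.4]), np.float32(-20.9)) 0.213
rack (array([580.7, 159.2]), array([200.5,  78.9]), np.float32(-0.23)) 0.12753911711836752
at [ 407.7 -332.   212.8] yaw -93.06 j6 18 grip 0.400 F [ 0.5  0.1 -0. ] gf 0.0 t 55.67 tilt [-0.001  0.001]
```

View pics/end.png

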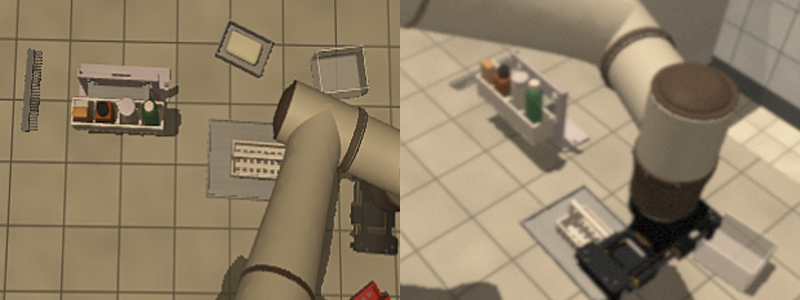

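The picture shows the four toiletries upright in order in the locked rack and the basket upright on the tray (handle top about 0.075 m). The soap dish, denture bath and comb are undisturbed. Handing in.

```bash
python3 -c "
from station import ticket
print(ticket.finish_job())"
```

```text
the job is handed in; nothing more can be done
None
```

I handed in the job at about 56 s: the rack is seated at its locked height in the upper slots, brush, flask, tube and bottle stand upright in pockets 1 to 4, the basket is upright on the tray after a knock mid-run, and the bystanders are untouched; the verdict wasn't shown.

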